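Release a bayonet-collar fitting from its slanting coupler

ROBOT

A 6-joint arm with a two-finger parallel gripper is mounted at the origin on the work surface. World frame = base frame: x ahead of the robot, y to its left, z up, the work surface at z = 0. Lengths are in m, angles in rad, forces in N, time in s.
With the tool pointing down it reaches from about 0.4 to 0.825 m from the base axis. Payload 7 kg.
Tool frame: the origin (TCP) lies on the centre line of the jaws, within the pads' length; the fingertips stand 11 mm ahead of it and the grasp point (between the pads) lies 8 mm behind it; z points along the fingers, y is the direction in which the jaws open and shut (so a half turn about z gives the same grasp; the last joint's range is limited). The gripper opens to 88 mm and grips with 3 to 60 N. Pads are 19 mm wide; open, the fingers measure 130 mm over their backs; the gripper's body (78 mm by 193 mm) begins 47 mm behind the grasp point.
Start: joints at [1.508, 0.359, 0.012, 0, -1.224, -0.288], TCP at [0.232, 0.634, 0.238] pointing down, gripper open.
Joint ranges: [-3.07, 3.07], [-1.43, 2.12], [-1.02, 1.25], [-3.03, 1.67], [-3.05, -0], [-3.03, 3.03]. Speed limits (rad/s): [2.39, 2.39, 3.01, 3.14, 3.14, 3.14].

INTERFACE

Orientations are given as [roll, pitch, yaw] about the fixed x, y, z axes, in that order (R = Rz(yaw) Ry(pitch) Rx(roll)).
In Python, from station import * gives the robot as it stands.
- The arm moves only by the tool play_rows, never from a script. Its argument "targets" is a list of rows, each a list of 7 numbers: the turn, a rotation vector about the world's x, y, z in rad, then the shift along the world's x, y, z in m, then the opening, from 0 (shut) to 1 (fully open). A call has 1 to 12 rows; each row shifts and turns the pose as measured when the row begins; what a row does not reach is not made up. A row lasts 1/8 s, in which the tool goes at most 62.5 mm and 10.7 degrees, less where a joint would pass 70% of its speed; a pose out of reach is approached as far as the arm can. A call is refused whole if a number of a shift passes 0.0625 or a number of a turn 0.188, either way. A call with a gripper value outside its range is refused whole. The fingers move at their own pace and stop on an object; "grip_force" is the grip in N (left out, the last holds). Time passes only in rows, so rows that do not move let the fingers close. It gives the time, the measured TCP pose, the force and the opening at its end, in the units of the state.
- get_state(): the state, without advancing time (a new reading comes with each control period).
- grab_frame(name): name is "scene" or "top"; returns (picture, depth): 400x640x3 uint8, blue, green, red; 400x640 float32, m along the optical axis (not along the pixel's ray), 0 where there is no reading.
- camera_params(name): a dict with "camera_matrix" (3x3 intrinsics, pixels), "dist" ([k1, k2, p1, p2, k3] as OpenCV has them; the pictures are not rectified), "extrinsics" (4x4, takes a point from world to camera coordinates). Camera axes: x right, y up, looking along -z (the intrinsics and any distortion apply to the point x, -y, -z); pixel columns grow to the right and rows downward; lengths in m; the calibration is good to about 2 mm. A picture is of the moment at which its call begins. camera_params takes no time and is no camera call.
- job_done(): hands the job in, once; it reports no verdict.
The state is a dict: "t": time; "q": joint angles; "qd": joint speeds; "joint_efforts": joint torques, N m; "eef_pos": TCP position; "ee_rot": TCP orientation; "force": force on the tool from outside, world axes, zero at the start; "moment": the same for the moment, N m; "width": finger opening in m.
Only numpy, scipy, OpenCV 4.12 (cv2) and the standard library are available. Lean on these libraries where they do the work, as an engineer would, in place of code of your own. Each camera call takes 0.05 s, during which the arm holds its last target.

TASK

Free the long-stemmed brass fitting from its slanting coupler: draw the spring collar back, turn it anticlockwise (looking down onto it) as far as it goes, and let it spring fully home in the released position while the fitting stays seated. Then draw the fitting out and set it down, not drop it, in the small empty blue tote, so that it ends at rest inside. Leave the other coupler locked, and do not shift the tote or anything else.

Things in the scene. Friction and masses are not known exactly. Their poses are not given: they have to be found in the camera images.
- dock: Coupler dock that holds the long-stemmed brass fitting. Fixed: grey plate 120 x 100 x 12 mm, a round post (34 mm dia.) leaning 0.56 rad from vertical to the dock's own -x. Origin: centre of plate underside, z up. Coupler axis, pointing out of the socket: (-0.531, 0, 0.847) here, through dock_seat.
- dock_seat (a point): Centre of the socket rim of dock, on the coupler axis, at (-31, 0, 110) mm in the dock frame; fixed. Going down the axis from it, the post's steel shoulder (50 mm dia.) begins 20 mm below; its castellations rise to 13 mm below.
- collar_mid (a point): On the coupler axis, in the knurled steel collar of dock: a ring 50 mm dia. (bore 39 mm) reaching from 15.5 mm below to 8 mm above this point along the axis. It lies 4 mm above the seat when the collar is home, and moves with the collar.
- collar (a joint): Pull of that collar along the axis, m: 0 = home against the post, 0.010 = fully drawn back, which is outwards, away from the post, towards the stem end. Spring drives it home: 6 N at home, 11 N at 0.010. A grip of about 30 N holds it.
- collar_turn (a joint): Turn of that collar, rad: 0 = locked, 1.22 (stop) = released; positive is anticlockwise seen looking down the axis into the socket. Teeth bar turning unless drawn back over 7 mm. Let go within 0.13 rad of either end it springs home and stays; in between it stays up on a castellation.
- fitting: Loose brass fitting, about 0.13 kg, in dock's socket. Origin on its axis under its ears (= the seat when seated); own z out along the stem. Stem 18 mm dia., z 5 to 44 mm; two ears 32 mm over x, 10 mm in y, z 0 to 5; square tail 16 mm, z -17 to 0, 0.8 mm play a side. Locked collar tabs bar the ears; released, it slides out along the coupler axis, clear after 30 mm.
- fitting_mid (a point): Middle of the fitting's length, on its axis 13.5 mm above its origin.
- dock2: The other coupler dock, of the same make, closed by a short blanking plug with a 30 mm wide cap that stands only 26 mm above the seat. To stay as it is. Fixed: grey plate 120 x 100 x 12 mm, a round post (34 mm dia.) leaning 0.56 rad from vertical to the dock's own -x. Origin: centre of plate underside, z up. Coupler axis, pointing out of the socket: (-0.531, 0, 0.847) here, through dock2_seat.
- dock2_seat (a point): Centre of the socket rim of dock2, on the coupler axis, at (-31, 0, 110) mm in the dock frame; fixed. Going down the axis from it, the post's steel shoulder (50 mm dia.) begins 20 mm below; its castellations rise to 13 mm below.
- collar2_mid (a point): On the coupler axis, in the knurled steel collar of dock2: a ring 50 mm dia. (bore 39 mm) reaching from 15.5 mm below to 8 mm above this point along the axis. It lies 4 mm above the seat when the collar is home, and moves with the collar.
- collar2 (a joint): Pull of that collar along the axis, m: 0 = home against the post, 0.010 = fully drawn back, which is outwards, away from the post, towards the stem end. Spring drives it home: 6 N at home, 11 N at 0.010. A grip of about 30 N holds it.
- collar2_turn (a joint): Turn of that collar, rad: 0 = locked, 1.22 (stop) = released; positive is anticlockwise seen looking down the axis into the socket. Teeth bar turning unless drawn back over 7 mm. Let go within 0.13 rad of either end it springs home and stays; in between it stays up on a castellation.
- tote: The empty open blue plastic tote, loose, 0.6 kg, 150 (x) x 130 (y) x 65 mm high, walls 4 mm, floor at most 5 mm thick. Origin: centre of its underside, z up.
- riveter: Bystander: blue and black rivet gun, 2.2 kg, standing upright on a 130 mm square plywood foot; black barrel (48 mm dia.) lies along its own x from -60 to +155 mm at height 222 mm, top at 246 mm. Origin: underside centre.
- clip_bin: Bystander: blue bin full of black clips, 100 x 120 x 60 mm. Origin: underside centre.
- grease_can: Bystander: plain metal can, 54 mm dia., 90 mm high. Origin: underside centre.
Mind the look-alikes: they are no part of the job. Leave any orange look-alike of the tote alone.

How it is judged:
By the outcome, as a careful person would: the job done as asked, in the order asked, and still so for the second after the job is handed in, with the robot touching nothing.
It also fails if it takes over 58 s, if anything falls off the work surface, if the arm or the gripper's body presses on something with over 40 N, if the wrist force passes 120 N, or if a joint passes its speed limit or range.

## Working session

There is one attempt and no reset: what is moved stays moved. The work goes in short steps, Python scripts to look and compute and a tool call to move; the robot and the scene stay as the last step left them, time stands still between calls to the robot, and variables do not carry over. Pictures are saved under pics/ and viewed, and the job is handed in when it is done.

Besides the shell and the picture viewer there is one more tool, called after "Emit:" as a command line: name --pt "numbers of a row" for each row, then --argument value for the rest. play_rows: Moves the arm, as the interface text tells. Its arguments: {"type":"object","properties":{"targets":{"type":"array","items":{"type":"array","items":{"type":"number"}}},"grip_force":{"type":"number"}},"required":["targets"]}

```bash
mkdir -p pics; ls; python3 - <<'E'
from station import *
import cv2,numpy as np
print(get_state())
for n in("scene","top"):
    im,d=grab_frame(n); cv2.imwrite(f"pics/{n}0.png",im); np.save(f"pics/{n}0_d.npy",d); cv2.imwrite(f"pics/{n}0_raw.png",im)
    p=camera_params(n); print(n,p, (d>0).mean(), d[d>0].min(), d.max())
E
```

```text
pics
{'t': 0.0, 'q': array([ 1.50810147e+00,  3.59355296e-01,  1.10546330e-02, -3.55802669e-04,
       -1.22412027e+00, -2.88061682e-01]), 'qd': array([-7.75854639e-05, -3.07002332e-04, -9.96233390e-04, -1.25906582e-03,
        1.22513414e-03, -1.70784693e-04]), 'joint_efforts': array([ 9.57072116e-04, -5.82713234e+01,  2.93070441e+01,  6.99766651e+00,
        7.16846334e-03, -1.57981781e-04]), 'eef_pos': array([0.2318193 , 0.63342839, 0.23664026]), 'ee_rot': array([ 3.13993996e+00, -1.40888113e-04, -3.50877587e-01]), 'force': array([ 0.28786299, -0.2992997 , -0.01040028]), 'moment': array([ 0.02730371,  0.02304702, -0.00477684]), 'width': 0.08770017415387456}
scene {'camera_matrix': array([[361.41764693,   0.        , 314.62831943],
       [  0.        , 361.41764693, 201.11117674],
       [  0.        ,   0.        ,   1.        ]]), 'dist': array([0.00695663, 0.        , 0.        , 0.        , 0.        ]), 'extrinsics': array([[ 0.48762523,  0.87299209, -0.01031751, -0.26988555],
       [-0.70053975,  0.39829689,  0.59211794,  0.32258608],
       [ 0.5210237 , -0.28150382,  0.80578527, -1.24583132],
       [ 0.        ,  0.        ,  0.        ,  1.        ]])} 0.996078125 0.66041404 3.2551703
top {'camera_matrix': array([[445.34296323,   0.        , 325.1430832 ],
       [  0.        , 445.34296323, 196.57738728],
       [  0.        ,   0.        ,   1.        ]]), 'dist': array([-0.12440626,  0.        ,  0.        ,  0.        ,  0.        ]), 'extrinsics': array([[-0.00853441, -0.99995628,  0.00382166,  0.00506769],
       [ 0.9984453 , -0.00831087,  0.05511727, -0.51542732],
       [-0.0550831 ,  0.00428611,  0.99847257, -1.17130502],
       [ 0.        ,  0.        ,  0.        ,  1.        ]])} 0.99599609375 0.71918577 2.0268652
```

View pics/scene0.png

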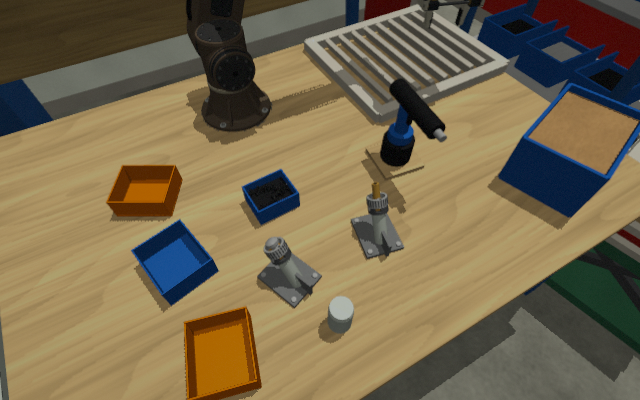

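View pics/top0.png

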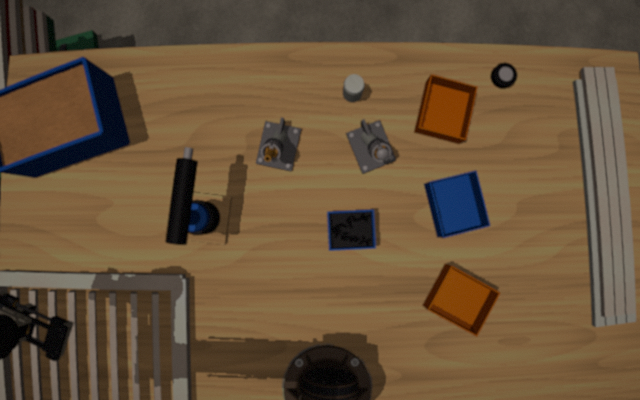

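Top view: fitting dock at (278,145), brass stem at (270,153). The plugged dock2 is at (372,148). The empty blue tote is at (458,204), with orange look-alikes at (446,108) and (462,298); the clip bin at (352,229) is also blue but full. I'll enlarge and measure.

```bash
cat > h.py <<'E'
import numpy as np,cv2
from station import *
def P(n):
    p=camera_params(n); return p["camera_matrix"],p["dist"],p["extrinsics"]
def proj(n,pts):
    K,D,E=P(n); pts=np.atleast_2d(pts); c=pts@E[:3,:3].T+E[:3,3]; c=c*[1,-1,-1]
    return cv2.projectPoints(c.reshape(-1,1,3),np.zeros(3),np.zeros(3),K,D)[0].reshape(-1,2)
def ray(n,uv):
    K,D,E=P(n); u=cv2.undistortPoints(np.array(uv,float).reshape(-1,1,2),K,D).reshape(-1,2)
    d=np.c_[u[:,0],-u[:,1],-np.ones(len(u))]
    return -E[:3,:3].T@E[:3,3], d@E[:3,:3]
def onz(n,uv,z):
    o,d=ray(n,uv); return o+d*((z-o[2])/d[:,2])[:,None]
def cloud(n,D):
    v,u=np.mgrid[:400,:640]; o,d=ray(n,np.c_[u.ravel(),v.ravel()])
    return (o+d*D.ravel()[:,None]).reshape(400,640,3)
def tri(uva,uvb):
    o1,d1=ray("scene",[uva]);o2,d2=ray("top",[uvb]);d1=d1[0];d2=d2[0]
    s=np.linalg.lstsq(np.c_[d1,-d2],o2-o1,rcond=None)[0]
    a=o1+s[0]*d1;b=o2+s[1]*d2; return (a+b)/2,np.linalg.norm(a-b)
E
python3 - <<'E'
from h import *
s=cv2.imread("pics/scene0.png");t=cv2.imread("pics/top0.png")
a=cv2.resize(s[170:310,240:420],None,fx=4,fy=4,interpolation=cv2.INTER_CUBIC)
b=cv2.resize(t[110:180,245:405],None,fx=5,fy=5,interpolation=cv2.INTER_CUBIC)
cv2.imwrite("pics/cs.png",a);cv2.imwrite("pics/ct.png",b)
ct=cloud("top",np.load("pics/top0_d.npy"));cs=cloud("scene",np.load("pics/scene0_d.npy"))
for u,v in[(300,200),(458,204),(352,85),(352,229),(270,153),(380,152)]:print((u,v),ct[v,u].round(4))
for u,v in[(300,150),(175,260),(340,300),(376,185),(276,243)]:print((u,v),cs[v,u].round(4))
E
```

```text
(300, 200) [ 0.5077  0.0686 -0.0023]
(458, 204) [ 0.4928 -0.3602  0.0033]
(352, 85) [ 0.7959 -0.0699  0.0888]
(352, 229) [ 0.429  -0.0686  0.0333]
(270, 153) [0.6144 0.1327 0.1393]
(380, 152) [ 0.6154 -0.1321  0.1346]
(300, 150) [ 0.2842  0.098  -0.0048]
(175, 260) [ 0.471  -0.3517  0.0016]
(340, 300) [ 0.7868 -0.0694  0.0886]
(376, 185) [0.6093 0.1352 0.1488]
(276, 243) [ 0.6248 -0.1333  0.1322]
```

View pics/cs.png

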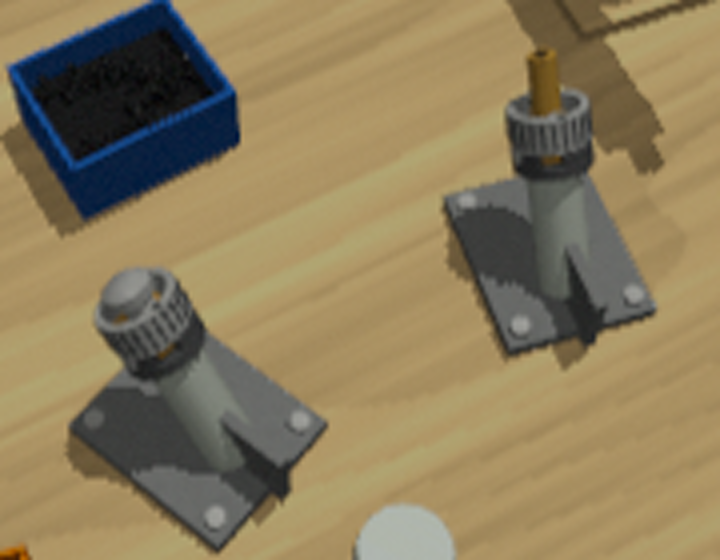

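View pics/ct.png

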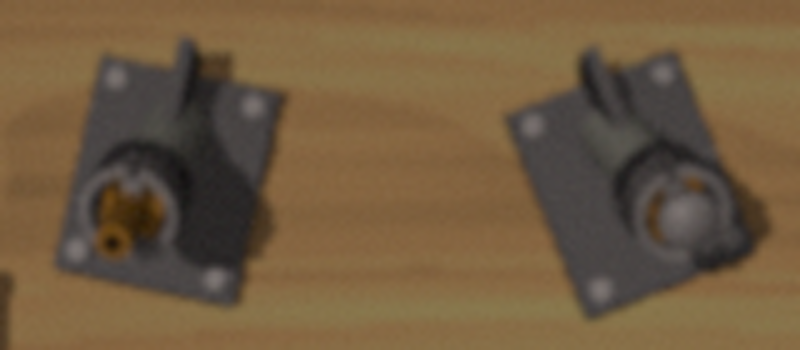

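```bash
python3 - <<'E'
from h import *
def m(c,f,o): return (np.array(c,float)+.5)/f-.5+np.array(o)
ct_=m([(105,57),(285,92),(235,303),(57,268)],5,(245,110))
cs_=m([(655,308),(510,355),(443,203)],4,(240,170))
T=onz("top",ct_,.012);S=onz("scene",cs_,.012)
print(T.round(4),S.round(4))
print([np.linalg.norm(T[i]-T[(i+1)%4]).round(4) for i in range(4)],[np.linalg.norm(S[i]-S[i+1]).round(4) for i in range(2)])
tip=tri(m((543,54),4,(240,170)),m((113,241),5,(245,110)));print("tip",tip)
for n in("top","scene"):
    im=cv2.imread(f"pics/{n}0.png").astype(int);D=np.load(f"pics/{n}0_d.npy");C=cloud(n,D)
    g=(im.max(2)-im.min(2)<30)&(abs(C[...,2]-.012)<.006)&(abs(C[...,0]-.64)<.13)&(abs(C[...,1]-.13)<.1)
    g=cv2.morphologyEx(g.astype(np.uint8),cv2.MORPH_OPEN,np.ones((3,3)))
    cs=max(cv2.findContours(g,0,1)[0],key=cv2.contourArea)
    pts=onz(n,cs.reshape(-1,2),.012)[:,:2].astype(np.float32)
    print(n,cv2.minAreaRect(pts*1000))
# tote rim
for n in("top","scene"):
    im=cv2.imread(f"pics/{n}0.png");h=cv2.cvtColor(im,cv2.COLOR_BGR2HSV);D=np.load(f"pics/{n}0_d.npy");C=cloud(n,D)
    g=(h[...,0]>95)&(h[...,0]<130)&(h[...,1]>120)&(abs(C[...,0]-.49)<.16)&(abs(C[...,1]+.36)<.14)&(C[...,2]>-.02)
    print(n,"z",np.percentile(C[g][:,2],[1,50,99]))
    r=g&(C[...,2]>.055); print(cv2.minAreaRect((C[r][:,:2]*1000).astype(np.float32)))
    g2=(h[...,0]>95)&(h[...,0]<130)&(h[...,1]>120)
    
    k,l,st,ce=cv2.connectedComponentsWithStats(g2.astype(np.uint8)); 
    i=l[(204,458) if n=="top" else (260,175)]; cs=cv2.findContours((l==i).astype(np.uint8),0,1)[0][0]
    print(st[i],cv2.minAreaRect((onz(n,cs.reshape(-1,2),.065)[:,:2]*1000).astype(np.float32)))
E
```

```text
[[0.7218 0.1601 0.012 ]
 [0.7014 0.0627 0.012 ]
 [0.5871 0.0899 0.012 ]
 [0.6069 0.1857 0.012 ]] [[0.7236 0.1593 0.012 ]
 [0.7062 0.0621 0.012 ]
 [0.5922 0.0864 0.012 ]]
[np.float64(0.0996), np.float64(0.1176), np.float64(0.0978), np.float64(0.1177)] [np.float64(0.0987), np.float64(0.1166)]
tip (array([0.60200033, 0.13875726, 0.14580552]), np.float64(0.0003399583530633498))
top ((651.3646850585938, 112.53642272949219), (74.50715637207031, 120.21800994873047), 75.84282684326172)
scene ((651.822509765625, 99.22262573242188), (56.992156982421875, 122.55924987792969), 73.17799377441406)
top z [-0.00150059  0.0047598   0.0659796 ]
((491.834228515625, -344.9331359863281), (144.54954528808594, 129.16876220703125), 13.320387840270996)
[ 426  172   63   65 2892] ((490.5872802734375, -338.5882568359375), (143.56103515625, 138.6610565185547), 12.985228538513184)
scene z [-1.99043040e-05  6.81860231e-03  6.51282306e-02]
((493.4772033691406, -347.1962890625), (152.635498046875, 128.24111938476562), 12.929305076599121)
[ 132  220   86   85 3951] ((510.9205017089844, -343.22998046875), (182.23480224609375, 128.0457000732422), 13.117805480957031)
```

```bash
python3 - <<'E'
from h import *
s=cv2.imread("pics/scene0.png");t=cv2.imread("pics/top0.png")
a=cv2.resize(s[178:218,360:395],None,fx=12,fy=12,interpolation=cv2.INTER_CUBIC)
b=cv2.resize(t[132:172,253:293],None,fx=12,fy=12,interpolation=cv2.INTER_CUBIC)
b=cv2.convertScaleAbs(b,alpha=1.6)
c=np.zeros((480,900,3),np.uint8);c[:,:420]=a;c[:,420:]=b
cv2.imwrite("pics/z1.png",c[:,:].copy()); c=cv2.resize(c,(800,427));cv2.imwrite("pics/z1.png",c)
for n,d in(("top",0),("scene",0)):
    im=cv2.imread(f"pics/{n}0.png");C=cloud(n,np.load(f"pics/{n}0_d.npy"))
    g=(abs(C[...,1]-.33)<.16)&(abs(C[...,0]-.5)<.25)&(C[...,2]>.05)&(C[...,2]<.28)&(C[...,1]>.2)
    q=C[g]; print(n,"riv",q.min(0).round(3),q.max(0).round(3), np.percentile(q,[2,98],axis=0).round(3))
    
E
```

```text
top riv [0.402 0.279 0.05 ] [0.614 0.354 0.249] [[0.409 0.284 0.071]
 [0.6   0.345 0.247]]
scene riv [0.4   0.277 0.05 ] [0.619 0.367 0.248] [[0.412 0.281 0.057]
 [0.611 0.343 0.246]]
```

View pics/z1.png

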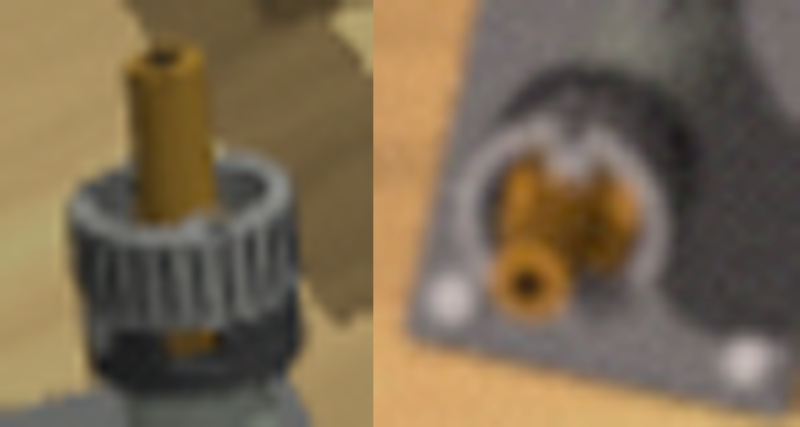

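```bash
python3 - <<'E'
from h import *
from scipy.optimize import least_squares
tip,e1=tri((374.8,182.9),(266.95,158.2)); rim,e2=tri((376.6,196.0),(270.4,151.4))
print(tip,e1,rim,e2,np.linalg.norm(tip-rim))
loc=np.array([(60,50),(60,-50),(-60,-50),(-60,50)])/1e3
T=np.array([[.7218,.1601],[.7014,.0627],[.5871,.0899],[.6069,.1857]]);S=np.array([[.7236,.1593],[.7062,.0621],[.5922,.0864]])
def f(p,full=0):
    x,y,w=p;R=np.array([[np.cos(w),-np.sin(w)],[np.sin(w),np.cos(w)]])
    L=loc@R.T+[x,y]
    ax=np.r_[R@[-.531,0],.847]; seat=np.r_[R@[-.031,0]+[x,y],.110]
    if full: return seat,ax
    return np.r_[(L-T).ravel(),(L[:3]-S).ravel(),2*(seat+.044*ax-tip),2*(seat+.012*ax-rim)]
r=least_squares(f,[.655,.124,-.21],loss='soft_l1',f_scale=.002)
print(r.x,(f(r.x)*1000).round(1)); print(*f(r.x,1))
E
```

```text
[0.60076093 0.13883985 0.14537728] 0.0009691988627814295 [0.62099072 0.13359635 0.12069856] 0.0008411704680664259 0.03233849317302123
[ 0.65540032  0.12500277 -0.22065512] [ 3.1  0.6  1.6  0.4 -1.2 -0.6  0.9  1.2  1.3  1.4 -3.2  1.  -6.3  2.9
  3.2 -3.9  3.8 -4.1 -0.8 -1.1]
[0.62515194 0.13178771 0.11      ] [-0.51812552  0.11621939  0.847     ]
```

```bash
cat >> h.py <<'E'
from scipy.spatial.transform import Rotation as Ro
W=-.2207
AX=np.array([-.531*np.cos(W),-.531*np.sin(W),.847]);AX/=np.linalg.norm(AX)
SEAT=np.array([.6252,.1318,.110])
def goalR(phi):
    y=-np.array([-np.sin(W),np.cos(W),0]); z=-AX; x=np.cross(y,z)
    return Ro.from_rotvec(AX*phi)*Ro.from_matrix(np.c_[x,y,z])
def rem(phi,h,seat=SEAT):
    s=get_state(); g=goalR(phi) if phi is not None else None
    R=Ro.from_euler('xyz',s['ee_rot'])
    dr=(g*R.inv()).as_rotvec(); d=seat+h*AX-s['eef_pos']
    print('t',round(s['t'],2),'turn',dr.round(4),'shift',d.round(4),'w',round(s['width'],4),'F',s['force'].round(1),'q',s['q'].round(2))
    rel=s['eef_pos']-seat; a=rel@AX; zz=R.apply([0,0,1])
    print('height',round(a,4),'lateral',(rel-a*AX).round(4))
E
python3 - <<'E'
from h import *
rem(-.6,.25)
E
```

```text
t 0.1 turn [ 0.0093 -0.5657 -0.457 ] shift [ 0.2638 -0.4726  0.0851] w 0.0872 F [ 0.3 -0.3 -0.4] q [ 1.51  0.36  0.01 -0.   -1.22 -0.29]
height 0.3696 lateral [-0.2018  0.4587 -0.1864]
```

Emit:
play_rows --pt "0 0 0 0 0 0.06 1" --pt "0 0 0 0 0 0.06 1" --pt "0 -0.06 -0.05 0.029 -0.0525 -0.004 1" --pt "0 -0.06 -0.05 0.029 -0.0525 -0.004 1" --pt "0 -0.06 -0.05 0.029 -0.0525 -0.004 1" --pt "0 -0.06 -0.05 0.029 -0.0525 -0.004 1" --pt "0 -0.06 -0.05 0.029 -0.0525 -0.004 1" --pt "0 -0.06 -0.05 0.029 -0.0525 -0.004 1" --pt "0 -0.06 -0.05 0.029 -0.0525 -0.004 1" --pt "0 -0.06 -0.05 0.029 -0.0525 -0.004 1" --pt "0 -0.06 -0.05 0.029 -0.0525 -0.004 1"

```text
t: 1.48
eef_pos: [0.4965, 0.1495, 0.3201]
ee_rot: [-2.817, -0.45, -0.898]
force: [2.2, 0.6, 0.5]
width: 0.0872
```

```bash
python3 - <<'E'
from h import *
rem(-.6,.25);rem(-.6,.1)
E
```

```text
t 1.48 turn [ 0.0059 -0.0135  0.0045] shift [-0.0008  0.0114  0.0018] w 0.0872 F [2.2 0.6 0.5] q [ 0.98 -0.2  -0.78  0.67 -0.9  -0.64]
height 0.2467 lateral [-0.0009 -0.011   0.001 ]
t 1.48 turn [ 0.0059 -0.0135  0.0045] shift [ 0.0769 -0.0061 -0.1253] w 0.0872 F [2.2 0.6 0.5] q [ 0.98 -0.2  -0.78  0.67 -0.9  -0.64]
height 0.2467 lateral [-0.0009 -0.011   0.001 ]
```

Emit:
play_rows --pt "0.006 -0.013 0.004 0.02 0.004 -0.032 1" --pt "0 0 0 0.02 -0.002 -0.032 1" --pt "0 0 0 0.02 -0.003 -0.032 1" --pt "0 0 0 0.015 -0.003 -0.027 1" --pt "0 0 0 0 0 0 1"

```text
t: 2.1
eef_pos: [0.5718, 0.1403, 0.1925]
ee_rot: [-2.801, -0.45, -0.905]
force: [-0.2, -1.4, 1.0]
width: 0.0877
```

```bash
python3 - <<'E'
from h import *
rem(-.6,.1)
for n in("scene","top"):
    im,d=grab_frame(n); cv2.imwrite(f"pics/{n}1.png",im);np.save(f"pics/{n}1_d.npy",d)
s=cv2.imread("pics/scene1.png");t=cv2.imread("pics/top1.png")
a=cv2.resize(s[90:250,300:460],(480,480),interpolation=cv2.INTER_CUBIC);b=cv2.resize(t[100:200,230:330],(320,320),interpolation=cv2.INTER_CUBIC)
c=np.zeros((480,800,3),np.uint8);c[:,:480]=a;c[:320,480:]=b;cv2.imwrite("pics/z2.png",c)
E
```

```text
t 2.1 turn [-0.003  -0.0021  0.0045] shift [0.0016 0.0031 0.0022] w 0.0877 F [-0.2 -1.4  1. ] q [ 0.61  0.03 -0.97  1.2  -0.43 -0.95]
height 0.0986 lateral [-0.0023 -0.003  -0.001 ]
```

View pics/z2.png

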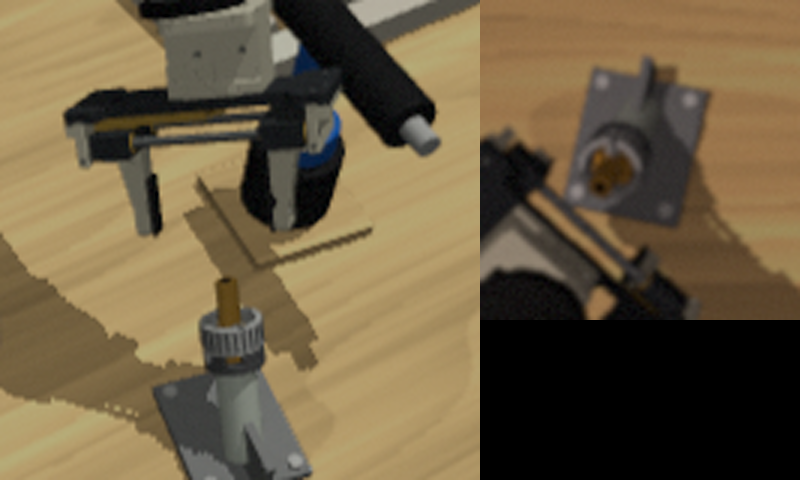

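```bash
cat > kin.py <<'E'
import numpy as np
from scipy.spatial.transform import Rotation as Ro
rx=lambda a:Ro.from_rotvec([a,0,0]);ry=lambda a:Ro.from_rotvec([0,a,0]);rz=lambda a:Ro.from_rotvec([0,0,a])
def rots(q,s4,s6):
    A=rz(q[0]);B=A*ry(q[1]);C=A*ry(q[1]-q[2]);D=C*rx(s4*q[3])*ry(-q[4]);E=D*rx(s6*q[5])
    return A,B,C,D,E
E
python3 - <<'E'
from h import *;from kin import *
s=get_state();print(repr(s['q']),repr(s['eef_pos']),repr(s['ee_rot']))
data=[([1.50810147e+00,3.59355296e-01,1.10546330e-02,-3.55802669e-04,-1.22412027,-2.88061682e-01],[0.2318193,0.63342839,0.23664026],[3.13993996,-1.40888113e-04,-3.50877587e-01]),
([.98,-.2,-.78,.67,-.9,-.64],[0.4965,0.1495,0.3201],[-2.817,-0.45,-0.898]),(s['q'],s['eef_pos'],s['ee_rot'])]
for s4 in(1,-1):
  for s6 in(1,-1):
    T=[rots(q,s4,s6)[4].inv()*Ro.from_euler('xyz',e) for q,p,e in data]
    print(s4,s6,[(T[0].inv()*t).magnitude().round(3) for t in T])
E
```

```text
array([ 0.61593809,  0.028601  , -0.97169895,  1.19245353, -0.43619952,
       -0.94572364]) array([0.57232005, 0.14173561, 0.19530581]) array([-2.79631742, -0.45048205, -0.90581409])Traceback (most recent call last):
  File "<stdin>", line 8, in <module>
AttributeError: 'float' object has no attribute 'round'
```

```bash
python3 - <<'E'
from h import *;from kin import *
import itertools
s=get_state();s2=get_state();print(s['eef_pos'],s2['eef_pos'])
data=[([1.50810147e+00,3.59355296e-01,1.10546330e-02,-3.55802669e-04,-1.22412027,-2.88061682e-01],[0.2318193,0.63342839,0.23664026],[3.13993996,-1.40888113e-04,-3.50877587e-01]),
(s['q'],s['eef_pos'],s['ee_rot']),([.98,-.2,-.78,.67,-.9,-.64],[0.4965,0.1495,0.3201],[-2.817,-0.45,-0.898])]
for sg in itertools.product((1,-1),repeat=6):
    T=[]
    for q,p,e in data:
        q=np.array(q)*sg
        E=rz(q[0])*ry(q[1])*ry(q[2])*rx(q[3])*ry(q[4])*rx(q[5])
        T.append(E.inv()*Ro.from_euler('xyz',e))
    m=[float((T[0].inv()*t).magnitude()) for t in T]
    if max(m)<.6: print(sg,np.round(m,3))
E
```

```text
[0.57232005 0.14173561 0.19530581] [0.57232005 0.14173561 0.19530581]
(1, 1, -1, -1, -1, -1) [0.    0.    0.008]
(-1, 1, -1, 1, -1, -1) [0.    0.484 0.299]
```

```bash
cat > kin.py <<'E'
import numpy as np
from scipy.spatial.transform import Rotation as Ro
rx=lambda a:Ro.from_rotvec([a,0,0]);ry=lambda a:Ro.from_rotvec([0,a,0]);rz=lambda a:Ro.from_rotvec([0,0,a])
def rots(q):
    A=rz(q[0]);B=A*ry(q[1]);C=B*ry(-q[2]);D=C*rx(-q[3])*ry(-q[4]);E=D*rx(-q[5])
    return A,B,C,D,E
def design(q):
    A,B,C,D,E=[r.as_matrix() for r in rots(q)]
    return np.c_[A[:,0],A[:,1],[0,0,1],B[:,2],C[:,0],C[:,2],D[:,0]]
data=[([1.50810147e+00,3.59355296e-01,1.10546330e-02,-3.55802669e-04,-1.22412027,-2.88061682e-01],[0.2318193,0.63342839,0.23664026],[3.13993996,-1.40888113e-04,-3.50877587e-01]),
([ 0.61593809,  0.028601  , -0.97169895,  1.19245353, -0.43619952,-0.94572364],[0.57232005,0.14173561,0.19530581],[-2.79631742,-0.45048205,-0.90581409])]
E
python3 - <<'E'
from kin import *
d=data+[([.98,-.2,-.78,.67,-.9,-.64],[0.4965,0.1495,0.3201],0)]
M=np.vstack([design(q) for q,p,e in d]);y=np.hstack([p for q,p,e in d])
x,r,k,sv=np.linalg.lstsq(M,y,rcond=None);print(x.round(3),k,sv,(M@x-y).round(4))
E
```

```text
[ 0.266 -0.175 -0.076  0.552  0.154  0.122  0.239] 7 [3.35042176 2.44473962 1.78499367 0.59447325 0.40847659 0.26045964
 0.1537174 ] [-0.0166  0.0008  0.0272  0.0351 -0.0415  0.0143 -0.0336  0.0172 -0.0416]
```

Emit:
play_rows --pt "0 0 0 -0.025 0.005 0.04 1" --pt "0 0 0 -0.025 0.005 0.04 1" --pt "0 0 0 0 0 0 1"

```text
t: 2.58
eef_pos: [0.5196, 0.1528, 0.2804]
ee_rot: [-2.794, -0.445, -0.906]
force: [-0.4, 0.4, -0.2]
width: 0.088
```

```bash
cat > log.py <<'E'
from station import *
s=get_state(); open('log.txt','a').write(repr((list(map(float,s['q'])),list(map(float,s['eef_pos'])),list(map(float,s['ee_rot']))))+'\n');print(s['t'],s['q'].round(3),s['eef_pos'])
E
python3 log.py
```

```text
2.575 [ 0.897 -0.136 -0.852  0.773 -0.743 -0.707] [0.51961071 0.15281973 0.28039983]
```

Emit:
play_rows --pt "0 0.12 0 0 0 0.04 1" --pt "0 0.12 0 0 0 0.04 1" --pt "0 0 0 0 0 0 1"

```text
t: 2.95
eef_pos: [0.5115, 0.1505, 0.3552]
ee_rot: [-3.003, -0.285, -0.821]
force: [-0.1, 0.2, -0.2]
width: 0.0875
```

```bash
python3 log.py
```

```text
2.95 [ 0.859 -0.082 -0.417  0.327 -1.144 -0.212] [0.5114762  0.15049732 0.35517901]
```

Emit:
play_rows --pt "0 -0.12 0 0.05 -0.05 0 1" --pt "0 -0.12 0 0.05 -0.05 0 1" --pt "0 0 0 0 0 0 1"

```text
t: 3.32
eef_pos: [0.6014, 0.0608, 0.3534]
ee_rot: [-2.802, -0.444, -0.887]
force: [0.4, 0.3, -1.1]
width: 0.088
```

```bash
python3 log.py; python3 - <<'E'
from kin import *
d=data+[eval(l) for l in open('log.txt')]
def des(q):
    B=rots(q)[1].as_matrix(); return np.c_[design(q),B[:,0]]
for f in(design,des):
    M=np.vstack([f(q) for q,p,e in d]);y=np.hstack([p for q,p,e in d])
    x,r,k,sv=np.linalg.lstsq(M,y,rcond=None);print(x.round(3),sv[-1],(M@x-y).round(4))
for q,p,e in d: E=rots(q)[4];print((E.inv()*Ro.from_euler('xyz',e)).as_matrix().round(3).tolist())
E
```

```text
3.325 [ 0.62  -0.107 -0.613  0.591 -0.758 -0.232] [0.60138338 0.06084427 0.35336812]
[ 0.223 -0.177  0.018  0.54   0.213  0.117  0.274] 0.20656766532123488 [-0.0146  0.0072  0.0499  0.0415 -0.0558  0.0138  0.0025  0.0101 -0.0117
 -0.0242  0.021  -0.0192 -0.0248  0.0045 -0.0328]
[ 0.033 -0.187  0.001  0.527  0.235  0.132  0.24   0.174] 0.20648835849667527 [-0.0044  0.0015  0.0006  0.0366 -0.0557 -0.002  -0.0002  0.0158  0.0085
 -0.0191  0.0261  0.005  -0.027   0.0061 -0.0122]
[[0.0, 0.0, 1.0], [-1.0, 0.0, 0.0], [-0.0, -1.0, 0.0]]
[[0.0, -0.0, 1.0], [-1.0, -0.0, 0.0], [0.0, -1.0, -0.0]]
[[0.0, 0.0, 1.0], [-1.0, 0.0, 0.0], [0.0, -1.0, 0.0]]
[[0.0, 0.0, 1.0], [-1.0, -0.0, 0.0], [0.0, -1.0, 0.0]]
[[0.0, 0.0, 1.0], [-1.0, 0.0, 0.0], [0.0, -1.0, 0.0]]
```

```bash
python3 - <<'E'
from kin import *
d=data+[eval(l) for l in open('log.txt')]
def des(q):
    A,B,C,D,E=[r.as_matrix() for r in rots(q)]; G=(rots(q)[2]*rx(-q[3])).as_matrix()
    return np.c_[A[:,0],A[:,1],[0,0,1],B[:,2],C[:,0],C[:,2],D[:,0],G[:,1],G[:,2]]
y=np.hstack([p for q,p,e in d]);M=np.vstack([des(q) for q,p,e in d])
for cols in ([0,2,3,4,5,6,7],[0,1,2,3,4,5,6,7],[0,1,2,3,4,6,7],[0,2,3,4,6,7],[1,2,3,4,6,7],[1,2,3,4,5,6,7],[0,1,2,3,4,5,6,7,8]):
    x,r,k,sv=np.linalg.lstsq(M[:,cols],y,rcond=None);print(cols,x.round(3),round(sv[-1],3),abs(M[:,cols]@x-y).max().round(4))
E
```

```text
[0, 2, 3, 4, 5, 6, 7] [-0.     0.199  0.602  0.464  0.     0.367 -0.192] 0.223 0.0
[0, 1, 2, 3, 4, 5, 6, 7] [-0.     0.     0.199  0.602  0.464  0.     0.367 -0.192] 0.163 0.0
[0, 1, 2, 3, 4, 6, 7] [-0.     0.     0.199  0.602  0.464  0.367 -0.192] 0.2 0.0
[0, 2, 3, 4, 6, 7] [-0.     0.199  0.602  0.464  0.367 -0.192] 0.263 0.0
[1, 2, 3, 4, 6, 7] [-0.     0.199  0.602  0.464  0.367 -0.192] 0.272 0.0
[1, 2, 3, 4, 5, 6, 7] [-0.     0.199  0.602  0.464  0.     0.367 -0.192] 0.206 0.0
[0, 1, 2, 3, 4, 5, 6, 7, 8] [-0.     0.     0.199  0.602  0.464 -0.     0.367 -0.192  0.   ] 0.099 0.0
```

```bash
cat >> kin.py <<'E'
LO=np.array([-3.07,-1.43,-1.02,-3.03,-3.05,-3.03]);HI=np.array([3.07,2.12,1.25,1.67,0,3.03])
TT=Ro.from_matrix(np.array([[0,0,1],[-1,0,0],[0,-1,0.]]))
PX=np.array([.199,.602,.464,.367,-.192])
def fk(q):
    A,B,C,D,E=rots(q);G=C*rx(-q[3]);x=PX
    p=np.array([0,0,x[0]])+B.apply([0,0,x[1]])+C.apply([x[2],0,0])+D.apply([x[3],0,0])+G.apply([0,x[4],0])
    return p,E*TT
from scipy.optimize import least_squares
def ik(p,R,q0,lim=True):
    def f(q):
        a,b=fk(q);return np.r_[(a-p)*3,(R*b.inv()).as_rotvec()]
    e=1e-3
    r=least_squares(f,np.clip(q0,LO+e,HI-e),bounds=(LO,HI) if lim else (-np.inf,np.inf));return r.x,np.linalg.norm(r.fun)
def allik(p,R,n=40,seed=0):
    rng=np.random.default_rng(seed);S=[]
    for i in range(n):
        q,e=ik(p,R,rng.uniform(LO,HI))
        if e<1e-4 and not any(np.abs(q-s).max()<.02 for s in S):S.append(q)
    return S
E
python3 - <<'E'
from h import *;from kin import *
for h in(.0,.01,.03,.06,.1,.2):
  for phi in(-.6,.6):
    for q in allik(SEAT+h*AX,goalR(phi)):print(h,phi,q.round(2))
E
```

```text
0.06 -0.6 [ 0.44  0.1  -1.    1.54 -0.33 -1.15]
0.06 0.6 [ 0.44  0.1  -1.    1.54 -0.33  0.05]
0.1 -0.6 [ 0.62  0.03 -0.97  1.19 -0.44 -0.94]
0.1 0.6 [ 0.62  0.03 -0.97  1.19 -0.44  0.26]
0.2 -0.6 [ 0.9  -0.13 -0.85  0.78 -0.75 -0.71]
0.2 0.6 [ 0.9  -0.13 -0.85  0.78 -0.75  0.49]
```

```bash
cat > plan.py <<'E'
from h import *;from kin import *
K=.003
def pose(phi,dl,h,th,seat=SEAT,k=K):
    """jaw azimuth phi, tilt dl about jaw axis, collar pt height h, turn th"""
    R0=goalR(phi); yj=R0.apply([0,1,0]); R=Ro.from_rotvec(AX*th)*Ro.from_rotvec(yj*dl)*R0
    return seat+h*AX-k*R.apply([0,0,1]),R
E
cat > s1.py <<'E'
from plan import *
q1=np.array([.44,.1,-1.,1.5,-.33,-.5])
res=[]
for dl in np.arange(-.6,.61,.1):
  for ph in np.arange(-3.1,3.1,.2):
    p,R=pose(ph,dl,.008,0); 
    best=None
    for q0 in (q1,[.2,.3,-.8,1.2,-.6,-1],[.6,.2,-.6,.3,-1,1],[0,.2,-.9,-1,-.6,1]):
        q,e=ik(p,R,np.array(q0)); 
        if e<1e-4: best=q;break
    if best is not None: res.append((dl,ph,best))
np.save('res.npy',np.array([[a,b,*c] for a,b,c in res]))
for a,b,c in res: print(round(a,2),round(b,2),c.round(2))
E
timeout 560 python3 s1.py > s1.out; wc -l s1.out; awk '{print $1,$2}' s1.out | awk '{a[$1]=a[$1]" "$2}END{for(i in a)print i":"a[i]}'
```

```text
196 s1.out
0.4: -3.1 -2.9 -2.7 -2.5 -2.3 -2.1 -1.9 -1.7 -1.5 -1.3 -1.1 2.3 2.5 2.7 2.9
0.5: -3.1 -2.9 -2.7 -2.5 -2.3 -2.1 -1.9 -1.7 -1.5 -1.3 -1.1 -0.9 1.7 1.9 2.1 2.3 2.5 2.7 2.9
0.6: -3.1 -2.9 -2.7 -2.5 -2.3 -2.1 -1.9 -1.7 -1.5 -1.3 -1.1 -0.9 1.7 1.9 2.1 2.3 2.5 2.7 2.9
-0.1: -0.5 -0.3 -0.1 0.1 0.3 0.5 0.7 0.9 1.1 1.3 1.5 1.7
-0.2: -0.7 -0.5 -0.3 -0.1 0.1 0.3 0.5 0.7 0.9 1.1 1.3 1.5 1.7 1.9
-0.3: -0.9 -0.7 -0.5 -0.3 -0.1 0.1 0.3 0.5 0.7 0.9 1.1 1.3 1.5 1.7 1.9 2.1
-0.4: -1.3 -1.1 -0.9 -0.7 -0.5 -0.3 -0.1 0.1 0.3 0.5 0.7 0.9 1.1 1.3 1.5 1.7 1.9 2.1
-0.5: -2.3 -2.1 -1.9 -1.7 -1.5 -1.3 -1.1 -0.9 -0.7 -0.5 -0.3 -0.1 0.1 0.3 0.5 0.7 0.9 1.1 1.3 1.5 1.7 1.9 2.1
-0.6: -2.7 -2.5 -2.3 -2.1 -1.9 -1.7 -1.5 -1.3 -1.1 -0.9 -0.7 -0.5 -0.3 -0.1 0.1 0.3 0.5 0.7 0.9 1.1 1.3 1.5 1.7 1.9 2.1 2.3
0.1: -3.1 -2.5 -2.3 -2.1 -1.9 -1.7 -1.5 2.7 2.9
0.2: -3.1 -2.9 -2.7 -2.5 -2.3 -2.1 -1.9 -1.7 -1.5 -1.3 2.5 2.7
0.3: -3.1 -2.9 -2.7 -2.5 -2.3 -2.1 -1.9 -1.7 -1.5 -1.3 -1.1 2.7 2.9
```

```bash
python3 - <<'E'
from plan import *
for dl in(-.12,-.16,-.2,-.25):
  for ph in(-.2,0,.2,.4):
    q=np.array([.44,.1,-1.,1.4,-.33,-.5]);m=[];es=[];Q=[]
    for h,th in [(.08,0),(.05,0),(.03,0),(.003,0),(.013,0)]+[(.013,t) for t in np.arange(.15,1.24,.15)]+[(.013,1.25),(.003,1.25),(.05,1.25),(.08,1.25)]:
        q,e=ik(*pose(ph,dl,h,th),q);es.append(e);m.append(np.minimum(q-LO,HI-q));Q.append(q)
    print(dl,ph,'err',max(es).__round__(5),'margin',np.min(m,0).round(2),Q[3].round(2),Q[-3].round(2))
E
```

```text
-0.12 -0.2 err 0.0 margin [2.35 1.51 0.1  0.33 0.25 2.17] [ 0.42  0.21 -0.92  1.32 -0.25 -0.53] [ 0.51  0.24 -0.91  1.34 -0.42  0.61]
-0.12 0 err 0.0 margin [2.35 1.52 0.09 0.25 0.29 2.03] [ 0.47  0.22 -0.9   1.23 -0.29 -0.28] [ 0.5   0.24 -0.93  1.42 -0.43  0.74]
-0.12 0.2 err 0.0 margin [2.36 1.53 0.08 0.16 0.33 1.89] [ 0.5   0.22 -0.89  1.19 -0.33 -0.07] [ 0.47  0.24 -0.94  1.51 -0.44  0.87]
-0.12 0.4 err 0.0 margin [2.36 1.53 0.06 0.06 0.36 1.76] [ 0.52  0.23 -0.89  1.19 -0.36  0.11] [ 0.44  0.24 -0.96  1.61 -0.44  0.99]
-0.16 -0.2 err 0.0 margin [2.32 1.52 0.15 0.5  0.29 2.12] [ 0.52  0.22 -0.86  0.99 -0.29 -0.29] [ 0.58  0.26 -0.87  1.17 -0.48  0.71]
-0.16 0 err 0.0 margin [2.32 1.53 0.13 0.4  0.34 2.  ] [ 0.55  0.23 -0.84  0.93 -0.34 -0.07] [ 0.57  0.26 -0.89  1.27 -0.49  0.82]
-0.16 0.2 err 0.0 margin [2.33 1.54 0.1  0.29 0.39 1.87] [ 0.57  0.24 -0.82  0.93 -0.39  0.12] [ 0.54  0.26 -0.92  1.38 -0.49  0.93]
-0.16 0.4 err 0.0 margin [2.34 1.55 0.08 0.16 0.42 1.75] [ 0.58  0.25 -0.82  0.95 -0.42  0.28] [ 0.51  0.26 -0.94  1.51 -0.5   1.03]
-0.2 -0.2 err 0.0 margin [2.3  1.53 0.
[... 319 characters left out ...]
[ 0.59  0.28 -0.89  1.28 -0.55  0.98]
-0.2 0.4 err 0.0 margin [2.31 1.57 0.1  0.25 0.48 1.75] [ 0.62  0.26 -0.76  0.78 -0.48  0.42] [ 0.56  0.27 -0.92  1.42 -0.55  1.07]
-0.25 -0.2 err 0.0 margin [2.28 1.55 0.26 0.75 0.43 2.04] [ 0.6   0.25 -0.68  0.48 -0.43  0.15] [ 0.67  0.3  -0.76  0.92 -0.61  0.87]
-0.25 0 err 0.0 margin [2.27 1.57 0.21 0.63 0.49 1.93] [ 0.61  0.26 -0.66  0.51 -0.49  0.3 ] [ 0.67  0.3  -0.81  1.04 -0.61  0.95]
-0.25 0.2 err 0.0 margin [2.27 1.58 0.17 0.5  0.53 1.84] [ 0.63  0.28 -0.66  0.56 -0.53  0.44] [ 0.65  0.3  -0.85  1.17 -0.62  1.03]
-0.25 0.4 err 0.0 margin [2.28 1.59 0.13 0.35 0.56 1.74] [ 0.65  0.29 -0.67  0.62 -0.56  0.56] [ 0.62  0.3  -0.89  1.32 -0.62  1.1 ]
```

```bash
cat >> plan.py <<'E'
def go(phi,dl,h,th=0,seat=SEAT,k=K):
    s=get_state();p,R=pose(phi,dl,h,th,seat,k);Rc=Ro.from_euler('xyz',s['ee_rot'])
    print('t',round(s['t'],2),'turn',(R*Rc.inv()).as_rotvec().round(4),'shift',(p-s['eef_pos']).round(4),'w',round(s['width'],4),'F',s['force'].round(1),'M',s['moment'].round(2),'q',s['q'].round(2))
E
python3 - <<'E'
from plan import *
go(-.1,-.16,.12); go(-.1,-.16,.09);print(AX)
E
```

```text
t 3.33 turn [-0.1864  0.187   0.4412] shift [-0.0395  0.0851 -0.1389] w 0.088 F [ 0.4  0.3 -1.1] M [ 0.27  1.83 -0.08] q [ 0.62 -0.11 -0.61  0.59 -0.76 -0.23]
t 3.33 turn [-0.1864  0.187   0.4412] shift [-0.024   0.0816 -0.1644] w 0.088 F [ 0.4  0.3 -1.1] M [ 0.27  1.83 -0.08] q [ 0.62 -0.11 -0.61  0.59 -0.76 -0.23]
[-0.51828359  0.11627928  0.84726693]
```

Emit:
play_rows --pt "-0.047 0.047 0.11 -0.014 0.028 -0.02 1" --pt "-0.047 0.047 0.11 -0.014 0.028 -0.03 1" --pt "-0.047 0.047 0.11 -0.012 0.028 -0.04 1" --pt "-0.046 0.046 0.11 0 0 -0.05 1" --pt "0 0 0 0 0 0 1"

```text
t: 3.95
eef_pos: [0.5558, 0.1496, 0.2103]
ee_rot: [-3.088, -0.392, -0.312]
force: [0.5, -1.3, 1.4]
width: 0.0874
```

```bash
python3 - <<'E'
from plan import *
go(-.1,-.16,.08); go(-.1,-.16,.003)
E
```

```text
t 3.95 turn [ 0.0019 -0.0061 -0.014 ] shift [ 0.0268 -0.0083 -0.0298] w 0.0874 F [ 0.5 -1.3  1.4] M [ 0.13  1.23 -0.1 ] q [ 0.77  0.03 -0.74  0.55 -0.63  0.08]
t 3.95 turn [ 0.0019 -0.0061 -0.014 ] shift [ 0.0667 -0.0173 -0.095 ] w 0.0874 F [ 0.5 -1.3  1.4] M [ 0.13  1.23 -0.1 ] q [ 0.77  0.03 -0.74  0.55 -0.63  0.08]
```

Emit:
play_rows --pt "0 -0.006 -0.014 0.027 -0.008 -0.03 1" --pt "0 0 0 0.01 -0.002 -0.016 1" --pt "0 0 0 0.01 -0.002 -0.016 1" --pt "0 0 0 0 0 0 1"

```text
t: 4.45
eef_pos: [0.6067, 0.1418, 0.1563]
ee_rot: [-3.073, -0.407, -0.339]
force: [0.0, 0.3, 0.4]
width: 0.0879
```

```bash
python3 - <<'E'
from plan import *
go(-.1,-.16,.003)
for n in("scene","top"):
    im,d=grab_frame(n); cv2.imwrite(f"pics/{n}2.png",im)
s=cv2.imread("pics/scene2.png");t=cv2.imread("pics/top2.png")
a=cv2.resize(s[150:230,330:430],(600,480),interpolation=cv2.INTER_CUBIC);cv2.imwrite("pics/z3.png",a)
E
```

```text
t 4.45 turn [-0.0064  0.0129  0.0072] shift [ 0.0157 -0.0094 -0.041 ] w 0.0879 F [0.  0.3 0.4] M [ 0.14  1.33 -0.01] q [ 0.63  0.16 -0.79  0.75 -0.43 -0.05]
```

View pics/z3.png

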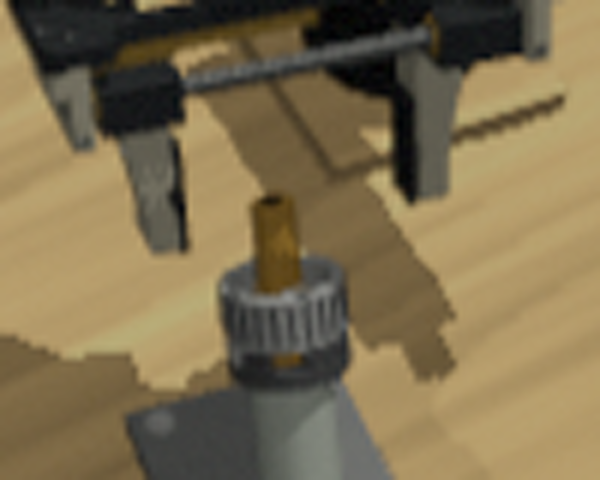

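Emit:
play_rows --pt "-0.006 0.013 0.007 -0.004 -0.005 -0.011 1" --pt "0 0 0 0.006 -0.002 -0.01 1" --pt "0 0 0 0.007 -0.002 -0.01 1" --pt "0 0 0 0.006 -0.001 -0.009 1" --pt "0 0 0 0 0 0 1"

```text
t: 5.18
eef_pos: [0.6216, 0.1336, 0.1206]
ee_rot: [-3.077, -0.401, -0.328]
force: [0.2, 0.7, 0.1]
width: 0.0878
```

```bash
python3 - <<'E'
from plan import *
go(-.1,-.16,.003)
E
```

```text
t 5.17 turn [-0.0047  0.0059 -0.0025] shift [ 0.0009 -0.0012 -0.0053] w 0.0878 F [0.2 0.7 0.1] M [0.18 1.34 0.02] q [ 0.54  0.22 -0.84  0.94 -0.32 -0.16]
```

Emit:
play_rows --pt "-0.004 0.006 0 0.001 -0.001 -0.0055 1" --pt "0 0 0 0 0 0 1"

```text
t: 5.42
eef_pos: [0.6225, 0.1327, 0.1158]
ee_rot: [-3.083, -0.397, -0.326]
force: [0.2, -0.7, -0.0]
width: 0.0876
```

```bash
python3 - <<'E'
from plan import *
go(-.1,-.16,.003)
for n in("scene","top"):
    im,d=grab_frame(n); cv2.imwrite(f"pics/{n}3.png",im)
s=cv2.imread("pics/scene3.png")
a=cv2.resize(s[150:230,330:430],(600,480),interpolation=cv2.INTER_CUBIC);cv2.imwrite("pics/z4.png",a)
E
```

```text
t 5.42 turn [-0.001   0.0006 -0.0026] shift [ 0.     -0.0004 -0.0005] w 0.0876 F [ 0.2 -0.7 -0. ] M [ 0.22  1.26 -0.02] q [ 0.54  0.23 -0.84  0.95 -0.32 -0.16]
```

View pics/z4.png

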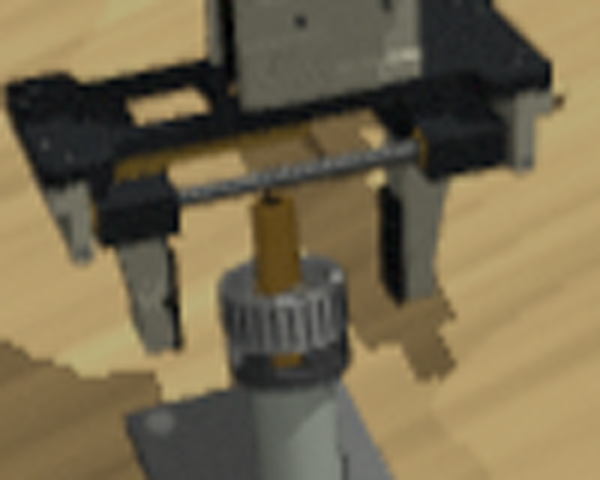

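Emit:
play_rows --pt "0 0 0 0 0 0 0.66" --pt "0 0 0 0 0 0 0.5" --pt "0 0 0 0 0 0 0.5" --pt "0 0 0 0 0 0 0.5" --grip_force 38

```text
t: 6.02
eef_pos: [0.6227, 0.1333, 0.1168]
ee_rot: [-3.082, -0.398, -0.326]
force: [0.1, 0.1, 0.7]
width: 0.0534
```

```bash
python3 - <<'E'
from plan import *
go(-.1,-.16,.003)
print(get_state()['joint_efforts'].round(2))
E
```

```text
t 6.03 turn [-0.0018  0.0019 -0.0032] shift [-0.0002 -0.001  -0.0015] w 0.0534 F [0.1 0.1 0.7] M [0.19 1.27 0.03] q [ 0.54  0.22 -0.84  0.95 -0.32 -0.16]
[ 1.000e-02 -3.965e+01  2.135e+01  2.500e+00 -1.000e-02 -1.000e-02]
```

Still closing (53 mm, collar is 50). Keep closing.

Emit:
play_rows --pt "0 0 0 0 0 0 0.4" --pt "0 0 0 0 0 0 0.4" --pt "0 0 0 0 0 0 0.4" --grip_force 38

```text
t: 6.4
eef_pos: [0.6227, 0.1334, 0.1168]
ee_rot: [-3.081, -0.398, -0.326]
force: [-0.3, -0.1, -0.1]
width: 0.0493
```

```bash
python3 - <<'E'
from plan import *
go(-.1,-.16,.003); go(-.1,-.16,.0125)
E
```

```text
t 6.4 turn [-0.002   0.002  -0.0032] shift [-0.0002 -0.0011 -0.0015] w 0.0493 F [-0.3 -0.1 -0.1] M [ 0.31  1.39 -0.03] q [ 0.54  0.22 -0.84  0.95 -0.32 -0.16]
t 6.4 turn [-0.002   0.002  -0.0032] shift [-0.0052  0.      0.0066] w 0.0493 F [-0.3 -0.1 -0.1] M [ 0.31  1.39 -0.03] q [ 0.54  0.22 -0.84  0.95 -0.32 -0.16]
```

Emit:
play_rows --pt "0 0 0 -0.0026 0.0006 0.0042 0.4" --pt "0 0 0 -0.0025 0.0006 0.0042 0.4" --pt "0 0 0 0 0 0 0.4"

```text
t: 6.78
eef_pos: [0.618, 0.1345, 0.1243]
ee_rot: [-3.082, -0.397, -0.326]
force: [8.4, -1.4, -8.4]
width: 0.0493
```

```bash
cat >> plan.py <<'E'
P0=np.array([.6227,.1334,.1168])
def ax():
    s=get_state();d=s['eef_pos']-P0;a=d@AX;print('drawn',round(a,4),'lat',(d-a*AX).round(4),'F.ax',round(s['force']@AX,1),'Flat',(s['force']-(s['force']@AX)*AX).round(1))
E
python3 - <<'E'
from plan import *
ax();go(-.1,-.16,.0145)
E
```

```text
drawn 0.0089 lat [-0.  0. -0.] F.ax -11.6 Flat [ 2.3 -0.   1.4]
t 6.78 turn [-0.0019  0.0004 -0.0023] shift [-0.0015 -0.0008  0.0007] w 0.0493 F [ 8.4 -1.4 -8.4] M [ 0.02 -0.64  0.04] q [ 0.57  0.21 -0.83  0.88 -0.35 -0.12]
```

Emit:
play_rows --pt "-0.052 0.012 0.085 -0.0004 0.0001 0.0006 0.4" --pt "-0.052 0.012 0.085 0 0 0 0.4" --pt "-0.052 0.012 0.085 0 0 0 0.4"

```text
t: 7.15
eef_pos: [0.6185, 0.1353, 0.1238]
ee_rot: [3.026, -0.385, 0.004]
force: [7.7, -0.3, -8.5]
width: 0.049
```

```bash
python3 - <<'E'
from plan import *
ax();go(-.1,-.16,.0125,.3)
E
```

```text
drawn 0.0083 lat [ 0.0001  0.001  -0.0001] F.ax -11.3 Flat [1.9 1.  1. ]
t 7.15 turn [ 0.0016 -0.0041 -0.0101] shift [-0.0009 -0.0017 -0.0004] w 0.049 F [ 7.7 -0.3 -8.5] M [ 0.66 -0.42  0.27] q [ 0.6   0.23 -0.81  0.86 -0.42  0.18]
```

Emit:
play_rows --pt "-0.052 0.012 0.085 -0.0006 -0.0003 0.0008 0.4" --pt "-0.052 0.012 0.085 -0.0002 -0.0003 0.0003 0.4" --pt "-0.052 0.012 0.085 -0.0002 -0.0002 0.0003 0.4" --pt "-0.052 0.012 0.085 -0.0002 -0.0002 0.0003 0.4"

```text
t: 7.65
eef_pos: [0.6185, 0.1365, 0.1234]
ee_rot: [2.819, -0.289, 0.427]
force: [7.9, 0.8, -7.9]
width: 0.0491
```

```bash
python3 - <<'E'
from plan import *
ax();go(-.1,-.16,.0125,.7)
E
```

```text
drawn 0.0081 lat [-0.      0.0022 -0.0003] F.ax -10.7 Flat [2.4 2.1 1.2]
t 7.65 turn [ 0.0082 -0.0113 -0.023 ] shift [-0.0009 -0.0027 -0.    ] w 0.0491 F [ 7.9  0.8 -7.9] M [ 1.24 -0.19  0.46] q [ 0.62  0.24 -0.81  0.92 -0.47  0.51]
```

Emit:
play_rows --pt "-0.052 0.012 0.085 -0.0008 -0.0012 0.001 0.4" --pt "-0.052 0.012 0.085 -0.0004 -0.0012 0.0006 0.4" --pt "-0.052 0.012 0.085 -0.0003 -0.0006 0.0005 0.4"

```text
t: 8.02
eef_pos: [0.6179, 0.1373, 0.1234]
ee_rot: [2.706, -0.171, 0.721]
force: [7.0, 1.0, -9.9]
width: 0.0491
```

```bash
python3 - <<'E'
from plan import *
ax();go(-.1,-.16,.0125,1.0);go(-.1,-.16,.0125,1.24)
E
```

```text
drawn 0.0086 lat [-0.0004  0.0029 -0.0006] F.ax -11.9 Flat [0.8 2.4 0.2]
t 8.03 turn [ 0.012  -0.0174 -0.0351] shift [-0.0004 -0.0034 -0.0002] w 0.0491 F [ 7.   1.  -9.9] M [ 1.52 -0.15  0.54] q [ 0.63  0.25 -0.83  1.01 -0.5   0.72]
t 8.03 turn [-0.1111  0.0097  0.1692] shift [-0.0004 -0.0034 -0.0002] w 0.0491 F [ 7.   1.  -9.9] M [ 1.52 -0.15  0.54] q [ 0.63  0.25 -0.83  1.01 -0.5   0.72]
```

Emit:
play_rows --pt "-0.047 0.01 0.076 -0.0004 0 0.0006 0.4" --pt "-0.047 0.01 0.076 -0.0003 0 0.0005 0.4" --pt "-0.01 0.002 0.017 0 0 0 0.4" --pt "0 0 0 0 0 0 0.4"

```text
t: 8.52
eef_pos: [0.6179, 0.1375, 0.1222]
ee_rot: [2.651, -0.076, 0.9]
force: [7.5, -0.3, -6.7]
width: 0.0493
```

```bash
python3 - <<'E'
from plan import *
ax();go(-.1,-.16,.0125,1.22);print(get_state()['moment']@AX)
for n in("scene","top"):
    im,d=grab_frame(n); cv2.imwrite(f"pics/{n}4.png",im)
s=cv2.imread("pics/scene4.png")
a=cv2.resize(s[150:230,330:430],(600,480),interpolation=cv2.INTER_CUBIC);cv2.imwrite("pics/z5.png",a)
E
```

```text
drawn 0.0076 lat [-0.0009  0.0033 -0.001 ] F.ax -9.7 Flat [2.5 0.8 1.4]
t 8.53 turn [ 0.0069 -0.0189 -0.0192] shift [-0.0004 -0.0036  0.001 ] w 0.0493 F [ 7.5 -0.3 -6.7] M [ 1.54 -0.31 -0.15] q [ 0.62  0.25 -0.85  1.1  -0.51  0.84]
-0.9639966776896851
```

View pics/z5.png

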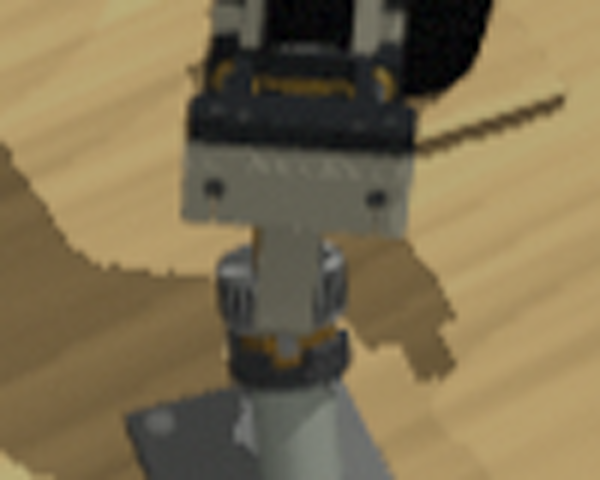

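Emit:
play_rows --pt "-0.026 0.006 0.042 -0.0005 0 0.0008 0.4" --pt "0 0 0 0 0 0 0.4"

```text
t: 8.88
eef_pos: [0.6174, 0.1367, 0.1216]
ee_rot: [2.643, -0.052, 0.939]
force: [7.8, 0.0, -6.8]
width: 0.0492
```

```bash
python3 - <<'E'
from plan import *
ax();go(-.1,-.16,.0125,1.22);print(get_state()['moment']@AX)
E
```

```text
drawn 0.0072 lat [-0.0016  0.0024 -0.0013] F.ax -9.8 Flat [2.7 1.2 1.5]
t 8.88 turn [ 0.0316 -0.0269 -0.0565] shift [ 0.0001 -0.0027  0.0016] w 0.0492 F [ 7.8  0.  -6.8] M [ 1.68 -0.39  0.09] q [ 0.62  0.25 -0.86  1.11 -0.51  0.88]
-0.8366715819952131
```

Emit:
play_rows --pt "0 0 0 0.002 -0.0005 -0.003 0.4" --pt "0 0 0 0.002 -0.0005 -0.003 0.4" --pt "0 0 0 0 0 0 0.4"

```text
t: 9.25
eef_pos: [0.6212, 0.136, 0.1156]
ee_rot: [2.644, -0.054, 0.936]
force: [-5.0, 1.4, 3.9]
width: 0.0492
```

```bash
python3 - <<'E'
from plan import *
ax();go(-.1,-.16,.003,1.22);print(get_state()['moment']@AX)
E
```

```text
drawn 0.0001 lat [-0.0014  0.0026 -0.0012] F.ax 6.0 Flat [-1.9  0.7 -1.3]
t 9.25 turn [ 0.0292 -0.0266 -0.0545] shift [ 0.0011 -0.0031 -0.0005] w 0.0492 F [-5.   1.4  3.9] M [ 1.18  2.45 -0.48] q [ 0.6   0.26 -0.86  1.14 -0.5   0.85]
-0.7307190544843049
```

Home, lightly pressing. Open.

Emit:
play_rows --pt "0 0 0 0 0 0 0.9" --pt "0 0 0 0 0 0 0.9" --pt "0 0 0 0 0 0 0.9" --pt "0 0 0 0 0 0 0.9"

```text
t: 9.75
eef_pos: [0.6213, 0.1359, 0.116]
ee_rot: [2.643, -0.054, 0.937]
force: [0.4, 0.2, -0.3]
width: 0.0777
```

```bash
python3 - <<'E'
from plan import *
ax();go(-.1,-.16,.045,1.22)
E
```

```text
drawn 0.0003 lat [-0.0013  0.0024 -0.0011] F.ax -0.4 Flat [0.1 0.3 0. ]
t 9.75 turn [ 0.0298 -0.0264 -0.0548] shift [-0.0206  0.0019  0.0348] w 0.0777 F [ 0.4  0.2 -0.3] M [0.73 1.3  0.07] q [ 0.6   0.26 -0.86  1.14 -0.5   0.85]
```

Emit:
play_rows --pt "0 0 0 -0.012 0.001 0.021 0.9" --pt "0 0 0 -0.013 0.003 0.021 0.9" --pt "0 0 0 -0.013 0.003 0.021 0.9" --pt "0 0 0 -0.013 0.003 0.021 0.9" --pt "0.052 -0.012 -0.085 0 0 0 0.9" --pt "0.052 -0.012 -0.085 0 0 0 0.9" --pt "0.052 -0.012 -0.085 0 0 0 0.7" --pt "0.052 -0.012 -0.085 0 0 0 0.7" --pt "0.052 -0.012 -0.085 0 0 0 0.7" --pt "0.052 -0.012 -0.085 0 0 0 0.7" --pt "0 0 0 0 0 0 0.7"

```text
t: 11.12
eef_pos: [0.5676, 0.1454, 0.2018]
ee_rot: [2.857, -0.304, 0.368]
force: [0.5, 0.1, 0.2]
width: 0.0611
```

```bash
python3 - <<'E'
from plan import *
go(.5,-.16,.08)
for n in("scene","top"):
    im,d=grab_frame(n); cv2.imwrite(f"pics/{n}5.png",im)
s=cv2.imread("pics/scene5.png");t=cv2.imread("pics/top5.png")
a=cv2.resize(s[150:230,340:420],(480,480),interpolation=cv2.INTER_CUBIC)
b=cv2.resize(t[132:172,253:293],(320,320),interpolation=cv2.INTER_CUBIC)
c=np.zeros((480,800,3),np.uint8);c[:,:480]=a;c[:320,480:]=b;cv2.imwrite("pics/z6.png",c)
E
```

```text
t 11.12 turn [ 0.0198 -0.0219 -0.0604] shift [ 0.015  -0.0038 -0.0213] w 0.0611 F [0.5 0.1 0.2] M [ 0.49  1.22 -0.05] q [ 0.77  0.09 -0.73  0.62 -0.69  0.65]
```

View pics/z6.png

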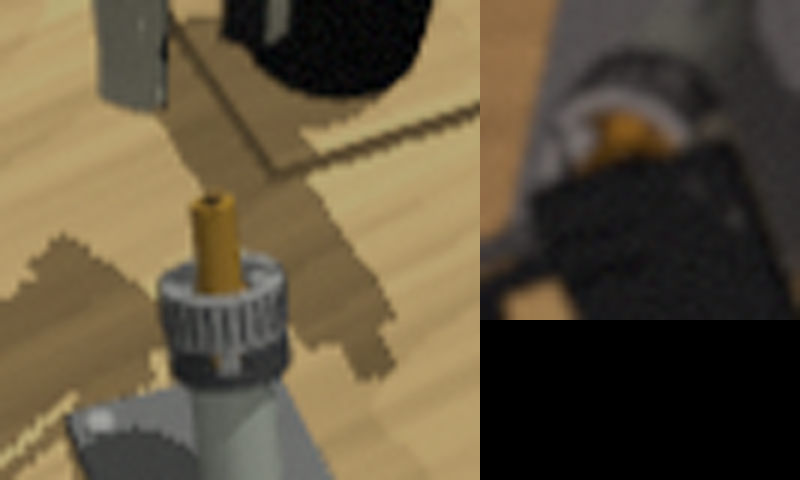

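```bash
sed -i 's/^SEAT=.*/SEAT=np.array([.6247,.1328,.110])/' h.py; python3 - <<'E'
from plan import *
go(.5,-.16,.06);go(.5,-.16,.025)
q=get_state()['q']
for h in(.06,.04,.025,.06): q,e=ik(*pose(.5,-.16,h,0),q);print(h,e.__round__(5),q.round(2))
E
```

```text
t 11.22 turn [ 0.0209 -0.0222 -0.0622] shift [ 0.0249 -0.0052 -0.0382] w 0.0613 F [-0.3  0.3  0.8] M [0.52 1.2  0.  ] q [ 0.77  0.09 -0.73  0.62 -0.69  0.65]
t 11.22 turn [ 0.0209 -0.0222 -0.0622] shift [ 0.043  -0.0093 -0.0678] w 0.0613 F [-0.3  0.3  0.8] M [0.52 1.2  0.  ] q [ 0.77  0.09 -0.73  0.62 -0.69  0.65]
0.06 0.0 [ 0.7   0.16 -0.78  0.76 -0.57  0.49]
0.04 0.0 [ 0.67  0.19 -0.8   0.82 -0.52  0.45]
0.025 0.0 [ 0.64  0.21 -0.81  0.88 -0.48  0.42]
0.06 0.0 [ 0.7   0.16 -0.78  0.76 -0.57  0.49]
```

Emit:
play_rows --pt "0.02 -0.022 -0.062 0.012 -0.0026 -0.019 0.7" --pt "0 0 0 0.012 -0.0026 -0.019 0.7" --pt "0 0 0 0.006 -0.0015 -0.01 0.6" --pt "0 0 0 0.006 -0.0015 -0.01 0.55" --pt "0 0 0 0 0 0 0.5"

```text
t: 11.85
eef_pos: [0.6044, 0.138, 0.1419]
ee_rot: [2.864, -0.329, 0.314]
force: [0.2, -0.1, -0.3]
width: 0.0449
```

```bash
python3 - <<'E'
from plan import *
go(.5,-.16,.025)
E
```

```text
t 11.85 turn [ 0.0052 -0.0011 -0.0086] shift [ 0.0062 -0.0018 -0.0079] w 0.0449 F [ 0.2 -0.1 -0.3] M [ 0.5   1.26 -0.02] q [ 0.66  0.2  -0.8   0.84 -0.51  0.45]
```

Emit:
play_rows --pt "0.005 -0.001 -0.008 0.006 -0.0018 -0.008 0.4" --pt "0 0 0 0 0 0 0.35" --pt "0 0 0 0 0 0 0.3" --grip_force 15

```text
t: 12.22
eef_pos: [0.6109, 0.1366, 0.1342]
ee_rot: [2.869, -0.332, 0.305]
force: [-0.8, 0.0, 0.8]
width: 0.0276
```

```bash
python3 - <<'E'
from plan import *
go(.5,-.16,.025)
for n in("scene","top"):
    im,d=grab_frame(n); cv2.imwrite(f"pics/{n}6.png",im)
s=cv2.imread("pics/scene6.png");t=cv2.imread("pics/top6.png")
a=cv2.resize(s[150:230,340:420],(480,480),interpolation=cv2.INTER_CUBIC)
cv2.imwrite("pics/z7.png",a)
E
```

```text
t 12.22 turn [ 0.0001  0.0007 -0.0018] shift [-0.0003 -0.0004 -0.0003] w 0.0276 F [-0.8  0.   0.8] M [0.5  1.27 0.04] q [ 0.64  0.21 -0.81  0.88 -0.48  0.42]
```

View pics/z7.png

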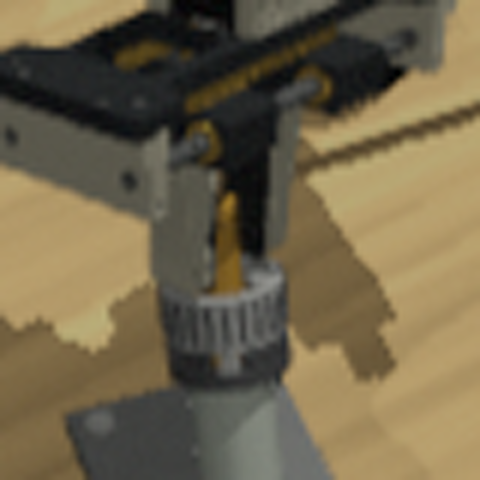

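Emit:
play_rows --pt "0 0 0 0 0 0 0.22" --pt "0 0 0 0 0 0 0.1" --pt "0 0 0 0 0 0 0.1" --pt "0 0 0 0 0 0 0.1" --grip_force 15

```text
t: 12.82
eef_pos: [0.6107, 0.137, 0.1347]
ee_rot: [2.869, -0.333, 0.306]
force: [0.5, -0.3, -0.5]
width: 0.0172
```

```bash
python3 - <<'E'
from plan import *
go(.5,-.16,.025)
E
```

```text
t 12.82 turn [-0.0006  0.0013 -0.0024] shift [-0.0001 -0.0008 -0.0007] w 0.0172 F [ 0.5 -0.3 -0.5] M [0.56 1.24 0.02] q [ 0.64  0.21 -0.81  0.88 -0.48  0.42]
```

Emit:
play_rows --pt "0 0 0 0 0 0 0.1" --pt "0 0 0 -0.0026 0.0006 0.0042 0.1" --pt "0 0 0 -0.0026 0.0006 0.0042 0.1" --pt "0 0 0 -0.0026 0.0006 0.0042 0.1" --grip_force 25

```text
t: 13.32
eef_pos: [0.6025, 0.1387, 0.1478]
ee_rot: [2.869, -0.332, 0.306]
force: [-0.0, 0.2, -1.3]
width: 0.0169
```

```bash
python3 - <<'E'
from plan import *
go(.5,-.16,.04);go(.5,-.16,.075)
E
```

```text
t 13.32 turn [-0.0003  0.0008 -0.0021] shift [ 0.0004 -0.0008 -0.0012] w 0.0169 F [-0.   0.2 -1.3] M [0.49 1.17 0.02] q [ 0.67  0.19 -0.79  0.82 -0.52  0.46]
t 13.32 turn [-0.0003  0.0008 -0.0021] shift [-0.0178  0.0033  0.0285] w 0.0169 F [-0.   0.2 -1.3] M [0.49 1.17 0.02] q [ 0.67  0.19 -0.79  0.82 -0.52  0.46]
```

Emit:
play_rows --pt "0 0 0 -0.0045 0.001 0.0072 0.1" --pt "0 0 0 -0.0045 0.001 0.0072 0.1" --pt "0 0 0 -0.0045 0.001 0.0072 0.1" --pt "0 0 0 -0.006 0.0012 0.01 0.1" --pt "0 0 0 -0.008 0.0018 0.013 0.1" --pt "0 0 0 0 0 0.05 0.1" --pt "0 0 0 0 0 0 0.1"

```text
t: 14.2
eef_pos: [0.5716, 0.1456, 0.2482]
ee_rot: [2.871, -0.332, 0.306]
force: [-0.3, 0.4, -1.2]
width: 0.0174
```

```bash
python3 - <<'E'
from plan import *
go(.5,-.16,.075)
for n in("scene","top"):
    im,d=grab_frame(n); cv2.imwrite(f"pics/{n}7.png",im);np.save(f"pics/{n}7_d.npy",d)
s=cv2.imread("pics/scene7.png");t=cv2.imread("pics/top7.png")
a=cv2.resize(s[100:230,310:440],(480,480),interpolation=cv2.INTER_CUBIC)
cv2.imwrite("pics/z8.png",a)
E
```

```text
t 14.2 turn [-0.0019  0.0002 -0.0034] shift [ 0.0131 -0.0036 -0.0719] w 0.0174 F [-0.3  0.4 -1.2] M [0.62 1.42 0.06] q [ 0.79  0.05 -0.65  0.57 -0.79  0.66]
```

View pics/z8.png

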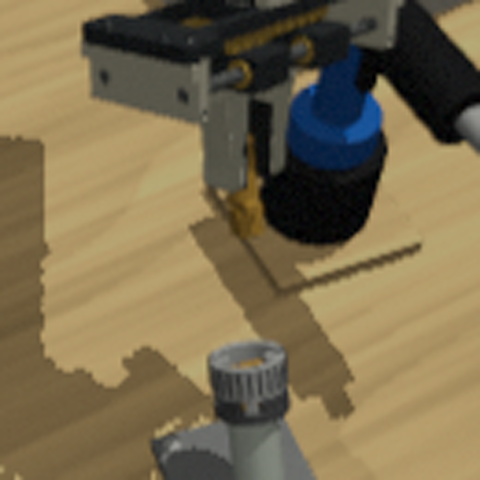

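```bash
cat >> plan.py <<'E'
TOTE=np.array([.492,-.346])
def tgt(yaw=0,z=.05):
    R0=goalR(.5);R=Ro.from_rotvec(R0.apply([0,1,0])*-.16)*R0
    v=np.cross(AX,[0,0,1]);v*=np.arccos(AX[2])/np.linalg.norm(v)
    return np.r_[TOTE,z],rz(yaw)*Ro.from_rotvec(v)*R
def gt(yaw=0,z=.05):
    s=get_state();p,R=tgt(yaw,z);Rc=Ro.from_euler('xyz',s['ee_rot'])
    print('t',round(s['t'],2),'turn',(R*Rc.inv()).as_rotvec().round(4),'shift',(p-s['eef_pos']).round(4),'w',round(s['width'],4),'F',s['force'].round(1),'M',s['moment'].round(2),'q',s['q'].round(2))
E
python3 - <<'E'
from plan import *
for y in(-.9,-.5,-.2,0,.4):
    q=get_state()['q']
    for z in(.3,.05):q,e=ik(*tgt(y,z),q);print(y,z,round(e,5),q.round(2))
    print(tgt(y)[1].apply([0,1,0]).round(2))
gt(-.2,.3)
gt(0,.3)
for n in("scene","top"):
    C=cloud(n,np.load(f"pics/{n}7_d.npy"))
    m=(abs(C[...,0]-.492)<.045)&(abs(C[...,1]+.346)<.04);print(n,m.sum(),np.percentile(C[m][:,2],[10,50,90]))
E
```

```text
-0.9 0.3 0.0 [-0.32  0.31  0.08 -0.05 -1.5   1.28]
-0.9 0.05 0.0 [-0.32  0.5  -0.22 -0.06 -1.    1.3 ]
[-0.58 -0.81  0.  ]
-0.5 0.3 0.0 [-0.28  0.3   0.05  0.01 -1.48  1.63]
-0.5 0.05 0.0 [-0.28  0.5  -0.26  0.01 -0.98  1.62]
[-0.22 -0.98  0.  ]
-0.2 0.3 0.0 [-0.25  0.28  0.01  0.05 -1.45  1.89]
-0.2 0.05 0.0 [-0.25  0.49 -0.3   0.06 -0.94  1.86]
[ 0.08 -1.    0.  ]
0 0.3 0.0 [-0.24  0.27 -0.02  0.08 -1.42  2.07]
0 0.05 0.0 [-0.24  0.48 -0.33  0.1  -0.91  2.02]
[ 0.28 -0.96  0.  ]
0.4 0.3 0.0 [-0.21  0.24 -0.08  0.13 -1.36  2.43]
0.4 0.05 0.0 [-0.21  0.45 -0.41  0.17 -0.82  2.34]
[ 0.63 -0.78  0.  ]
t 14.3 turn [ 0.1777  0.5277 -0.1976] shift [-0.0779 -0.4897  0.056 ] w 0.0176 F [-1.  -0.6 -2. ] M [ 0.5   1.46 -0.01] q [ 0.79  0.05 -0.65  0.57 -0.79  0.66]
t 14.3 turn [ 0.1239  0.5419 -0.0027] shift [-0.0779 -0.4897  0.056 ] w 0.0176 F [-1.  -0.6 -2. ] M [ 0.5   1.46 -0.01] q [ 0.79  0.05 -0.65  0.57 -0.79  0.66]
scene 960 [0.0010973  0.0029102  0.00462225]
top 951 [0.00026199 0.00329264 0.00623816]
```

Emit:
play_rows --pt "0 0 0 0 0 0.056 0.1" --pt "0.018 0.053 -0.02 -0.0078 -0.035 0 0.1" --pt "0.018 0.053 -0.02 -0.0078 -0.045 0 0.1" --pt "0.018 0.053 -0.02 -0.0078 -0.045 0 0.1" --pt "0.018 0.053 -0.02 -0.0078 -0.045 0 0.1" --pt "0.018 0.053 -0.02 -0.0078 -0.045 0 0.1" --pt "0.018 0.053 -0.02 -0.0078 -0.045 0 0.1" --pt "0.018 0.053 -0.02 -0.0078 -0.045 0 0.1" --pt "0.018 0.053 -0.02 -0.0078 -0.045 0 0.1" --pt "0.018 0.053 -0.02 -0.0078 -0.045 0 0.1" --pt "0.018 0.053 -0.02 -0.0078 -0.045 0 0.1" --pt "0 0 0 0 0 0 0.1"

```text
t: 15.8
eef_pos: [0.4797, -0.3106, 0.2861]
ee_rot: [-3.126, 0.202, 0.077]
force: [-0.2, 1.0, -1.2]
width: 0.0172
```

```bash
python3 - <<'E'
from plan import *
gt(-.2,.15)
E
```

```text
t 15.8 turn [-0.0115 -0.0429  0.005 ] shift [ 0.0123 -0.0354 -0.1361] w 0.0172 F [-0.2  1.  -1.2] M [ 0.05 -0.79 -0.02] q [-0.2   0.27 -0.04  0.04 -1.46  1.84]
```

Emit:
play_rows --pt "-0.011 -0.043 0.005 0.012 -0.035 -0.02 0.1" --pt "0 0 0 0 0 -0.04 0.1" --pt "0 0 0 0 0 -0.04 0.1" --pt "0 0 0 0 0 -0.03 0.1" --pt "0 0 0 0 0 0 0.1"

```text
t: 16.42
eef_pos: [0.4889, -0.3447, 0.1481]
ee_rot: [-3.139, 0.165, 0.078]
force: [-0.3, -0.1, -1.5]
width: 0.0178
```

```bash
python3 - <<'E'
from plan import *
gt(-.2,.055)
for n in("scene","top"):
    im,d=grab_frame(n); cv2.imwrite(f"pics/{n}8.png",im)
s=cv2.imread("pics/scene8.png");t=cv2.imread("pics/top8.png")
a=cv2.resize(s[170:310,110:250],(480,480),interpolation=cv2.INTER_CUBIC);b=cv2.resize(t[150:250,410:510],(320,320),interpolation=cv2.INTER_CUBIC)
c=np.zeros((480,800,3),np.uint8);c[:,:480]=a;c[:320,480:]=b;cv2.imwrite("pics/z9.png",c)
E
```

```text
t 16.43 turn [-0.0021 -0.005   0.0017] shift [ 0.0031 -0.0013 -0.0931] w 0.0178 F [-0.3 -0.1 -1.5] M [ 0.06 -0.63  0.03] q [-0.25  0.38 -0.2   0.06 -1.14  1.88]
```

View pics/z9.png

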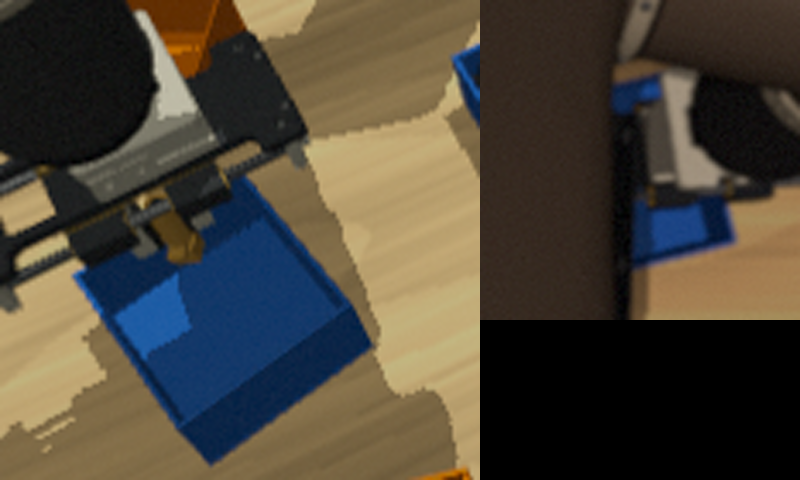

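Emit:
play_rows --pt "-0.002 -0.005 0.002 0.003 -0.001 -0.03 0.1" --pt "0 0 0 0 0 -0.03 0.1" --pt "0 0 0 0 0 -0.022 0.1" --pt "0 0 0 0 0 0 0.1"

```text
t: 17.02
eef_pos: [0.4992, -0.3479, 0.0755]
ee_rot: [3.133, 0.143, 0.081]
force: [0.2, -0.4, -0.7]
width: 0.0172
```

```bash
python3 - <<'E'
from plan import *
gt(-.2,.05)
for n in("scene",):
    im,d=grab_frame(n); cv2.imwrite(f"pics/{n}9.png",im)
a=cv2.resize(im[200:310,125:235],(600,600),interpolation=cv2.INTER_CUBIC);cv2.imwrite("pics/z10.png",a)
E
```

```text
t 17.02 turn [ 0.0075  0.0175 -0.0035] shift [-0.0072  0.0019 -0.0255] w 0.0172 F [ 0.2 -0.4 -0.7] M [ 0.02 -0.47  0.03] q [-0.25  0.46 -0.27  0.07 -0.97  1.86]
```

View pics/z10.png

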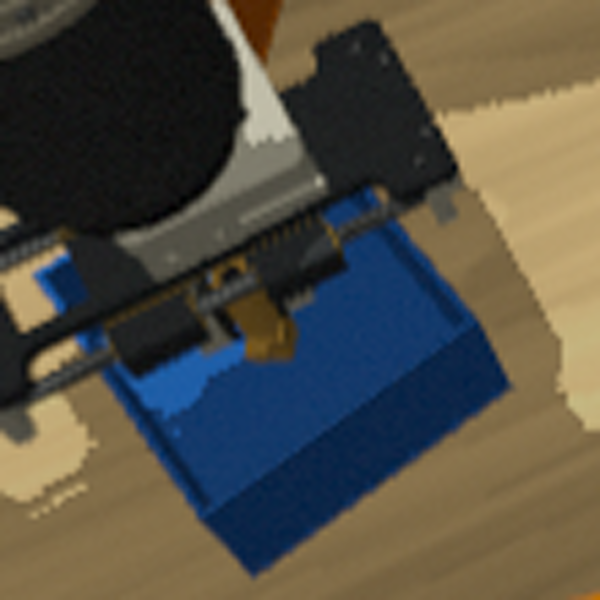

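Emit:
play_rows --pt "0.007 0.017 -0.003 -0.006 0.002 -0.01 0.1" --pt "0 0 0 0 0 -0.008 0.1" --pt "0 0 0 0 0 0 0.1"

```text
t: 17.45
eef_pos: [0.4957, -0.3467, 0.0611]
ee_rot: [3.138, 0.154, 0.08]
force: [1.2, -0.0, -0.3]
width: 0.0175
```

```bash
python3 - <<'E'
from plan import *
gt(-.2,.05)
E
```

```text
t 17.45 turn [ 0.0028  0.0063 -0.0013] shift [-0.0037  0.0007 -0.0111] w 0.0175 F [ 1.2 -0.  -0.3] M [ 0.02 -0.56  0.03] q [-0.25  0.47 -0.29  0.07 -0.96  1.86]
```

Emit:
play_rows --pt "0.003 0.006 -0.001 0 0 -0.007 0.1" --pt "0 0 0 0 0 -0.002 0.1" --pt "0 0 0 0 0 0 0.1"

```text
t: 17.82
eef_pos: [0.496, -0.3469, 0.0518]
ee_rot: [-3.141, 0.16, 0.08]
force: [-0.9, -0.9, -1.1]
width: 0.0174
```

```bash
python3 - <<'E'
from plan import *
gt(-.2,.05)
E
```

```text
t 17.82 turn [-0.0002  0.0003 -0.0003] shift [-0.004   0.0009 -0.0018] w 0.0174 F [-0.9 -0.9 -1.1] M [ 0.01 -0.63 -0.02] q [-0.26  0.49 -0.29  0.06 -0.95  1.86]
```

Emit:
play_rows --pt "0 0 0 0 0 -0.0015 0.1" --pt "0 0 0 0 0 -0.0005 0.1" --pt "0 0 0 0 0 0 0.1"

```text
t: 18.2
eef_pos: [0.4961, -0.3469, 0.0498]
ee_rot: [3.142, 0.159, 0.08]
force: [0.3, 0.2, -1.7]
width: 0.0175
```

```bash
python3 - <<'E'
from plan import *
gt(-.2,.05)
E
```

```text
t 18.2 turn [-0.      0.0005 -0.0004] shift [-0.0041  0.0009  0.0002] w 0.0175 F [ 0.3  0.2 -1.7] M [ 0.   -0.56 -0.02] q [-0.26  0.49 -0.29  0.06 -0.94  1.86]
```

Emit:
play_rows --pt "0 0 0 0 0 -0.001 0.1" --pt "0 0 0 0 0 0 0.1"

```text
t: 18.45
eef_pos: [0.4962, -0.347, 0.0489]
ee_rot: [3.141, 0.159, 0.08]
force: [0.1, -0.8, -2.0]
width: 0.0174
```

```bash
python3 - <<'E'
from plan import *
gt(-.2,.05);print([get_state()['force'][2]])
E
```

```text
t 18.45 turn [ 0.0001  0.0009 -0.0003] shift [-0.0042  0.001   0.0011] w 0.0174 F [ 0.1 -0.8 -2. ] M [-0.06 -0.6  -0.  ] q [-0.26  0.49 -0.29  0.06 -0.94  1.86]
[np.float64(-2.0336217525525746)]
```

Emit:
play_rows --pt "0 0 0 0 0 -0.001 0.1" --pt "0 0 0 0 0 0 0.1"

```text
t: 18.7
eef_pos: [0.4965, -0.3471, 0.0488]
ee_rot: [3.141, 0.159, 0.08]
force: [-0.3, -0.2, -1.1]
width: 0.0175
```

```bash
python3 - <<'E'
from plan import *
gt(-.2,.05)
E
```

```text
t 18.7 turn [ 0.0006  0.0015 -0.0008] shift [-0.0045  0.0011  0.0012] w 0.0175 F [-0.3 -0.2 -1.1] M [ 0.05 -0.59 -0.06] q [-0.25  0.49 -0.29  0.07 -0.94  1.86]
```

Emit:
play_rows --pt "0 0 0 0 0 -0.0015 0.1" --pt "0 0 0 0 0 0 0.1"

```text
t: 18.95
eef_pos: [0.4971, -0.3473, 0.0489]
ee_rot: [3.14, 0.158, 0.081]
force: [0.3, 0.0, -2.0]
width: 0.0174
```

```bash
python3 - <<'E'
from plan import *
gt(-.2,.05)
im,d=grab_frame("scene"); cv2.imwrite(f"pics/scene10.png",im)
a=cv2.resize(im[220:290,145:215],(560,560),interpolation=cv2.INTER_CUBIC);cv2.imwrite("pics/z11.png",cv2.convertScaleAbs(a,alpha=1.5))
gt(-.2,.05)
E
```

```text
t 18.95 turn [ 0.0015  0.0025 -0.0016] shift [-0.0051  0.0013  0.0011] w 0.0174 F [ 0.3  0.  -2. ] M [ 0.04 -0.57 -0.05] q [-0.25  0.49 -0.29  0.07 -0.94  1.86]
t 19.0 turn [ 0.0015  0.0026 -0.0015] shift [-0.0051  0.0013  0.0012] w 0.0172 F [-0.7 -0.5  1.3] M [ 0.14 -0.49 -0.11] q [-0.25  0.49 -0.29  0.07 -0.94  1.86]
```

View pics/z11.png

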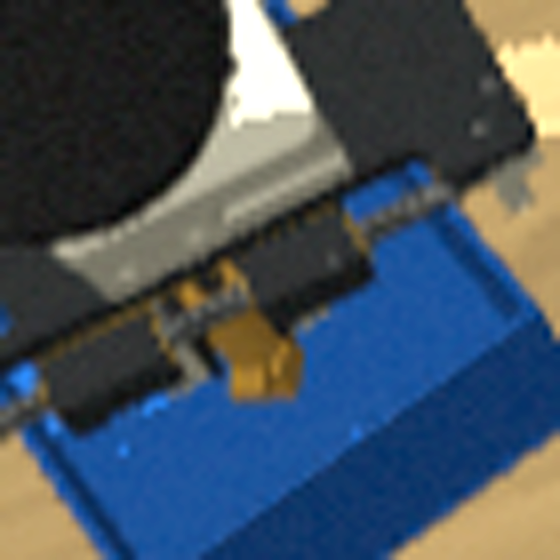

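Emit:
play_rows --pt "0 0 0 0 0 0 0.24" --pt "0 0 0 0 0 0 0.28" --pt "0 0 0 0 0 0 0.34" --pt "0 0 0 0 0 0 0.4"

```text
t: 19.5
eef_pos: [0.497, -0.3474, 0.0482]
ee_rot: [3.14, 0.158, 0.08]
force: [-0.6, 0.5, -0.3]
width: 0.0332
```

```bash
python3 - <<'E'
from plan import *
gt(-.2,.05)
im,d=grab_frame("scene"); cv2.imwrite(f"pics/scene11.png",im)
a=cv2.resize(im[220:290,145:215],(560,560),interpolation=cv2.INTER_CUBIC);cv2.imwrite("pics/z12.png",cv2.convertScaleAbs(a,alpha=1.5))
E
```

```text
t 19.5 turn [ 0.0014  0.0022 -0.0014] shift [-0.005   0.0014  0.0018] w 0.0332 F [-0.6  0.5 -0.3] M [ 0.06 -0.49 -0.01] q [-0.25  0.49 -0.29  0.07 -0.94  1.86]
```

View pics/z12.png

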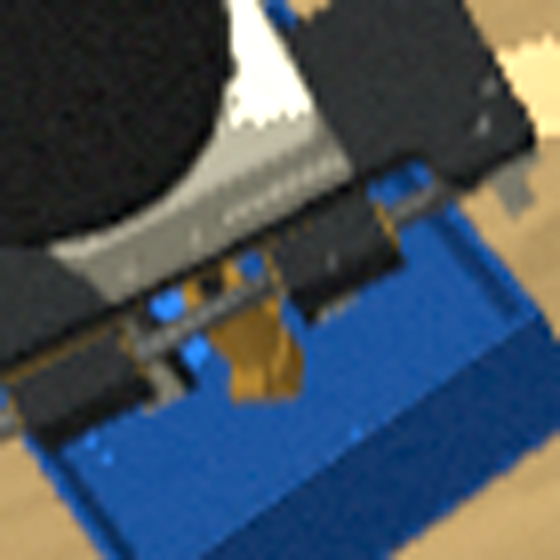

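Emit:
play_rows --pt "0 0 0 0 0 0 0.5" --pt "0 0 0 0 0 0.01 0.5" --pt "0 0 0 0 0 0.02 0.5" --pt "0 0 0 0 0 0.03 0.5" --pt "0 0 0 0 0 0.05 0.5" --pt "0 0 0 0 0 0.06 0.5" --pt "0 0 0 -0.03 0.05 0.06 0.5" --pt "0 0 0 -0.02 0.06 0.02 0.5" --pt "0 0 0 -0.02 0.06 0 0.5" --pt "0 0 0 0 0.06 0 0.5" --pt "0 0 0 0 0 0 0.5"

```text
t: 20.92
eef_pos: [0.4327, -0.1294, 0.2944]
ee_rot: [3.14, 0.15, 0.08]
force: [0.8, 0.1, 0.4]
width: 0.0441
```

```bash
python3 - <<'E'
from plan import *
gt(-.2,.05)
for n in("scene","top"):
    im,d=grab_frame(n); cv2.imwrite(f"pics/{n}12.png",im);np.save(f"pics/{n}12_d.npy",d)
E
```

```text
t 20.93 turn [ 0.0003  0.0097 -0.0006] shift [ 0.0593 -0.2166 -0.2444] w 0.0441 F [0.8 0.1 0.4] M [-0.1  -0.44  0.01] q [ 0.14  0.04 -0.27 -0.01 -1.41  1.51]
```

View pics/scene12.png

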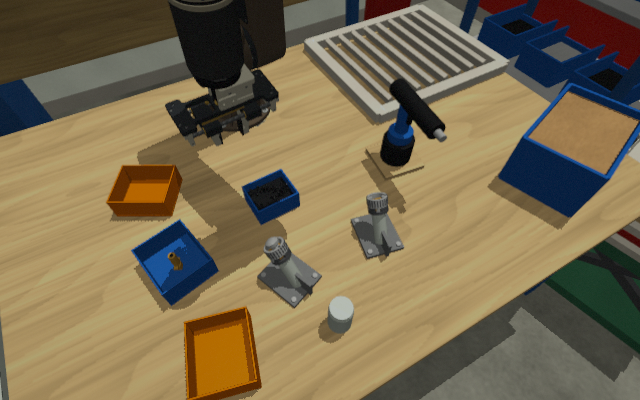

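View pics/top12.png

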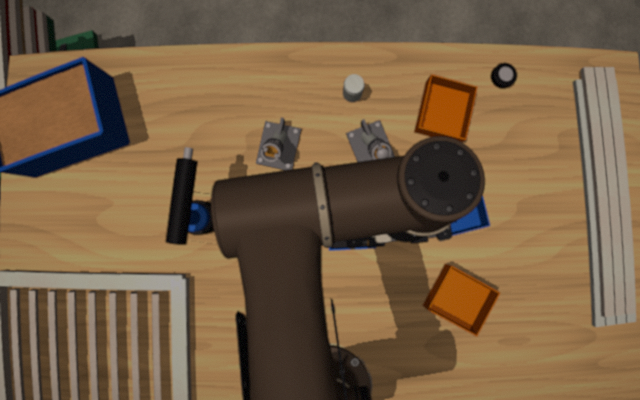

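The fitting stands upright in the blue tote at scene (174,261). Next I check the collar and whether anything has shifted, by comparing with the first picture.

```bash
python3 - <<'E'
from h import *
a0=cv2.imread("pics/scene0.png");a1=cv2.imread("pics/scene12.png")
g0,g1=[cv2.cvtColor(x,6).astype(np.float32) for x in(a0,a1)]
for nm,(u,v,w,h) in dict(tote_rim=(128,218,90,86),dock=(348,190,60,68),dock2=(255,235,70,70),clip=(240,170,62,52),can=(325,293,32,42),riv=(362,78,88,105)).items():
    s,r=cv2.phaseCorrelate(g0[v:v+h,u:u+w],g1[v:v+h,u:u+w]);print(nm,np.round(s,2),round(r,2))
c=np.hstack([cv2.resize(x,(400,400),interpolation=cv2.INTER_CUBIC) for x in(a1[185:225,357:397],a1[215:305,130:220])]);cv2.imwrite("pics/z13.png",c)
C=cloud("scene",np.load("pics/scene12_d.npy"));h=cv2.cvtColor(a1,40)
m=(h[...,0]>10)&(h[...,0]<28)&(h[...,1]>110)&(abs(C[...,0]-.492)<.06)&(abs(C[...,1]+.346)<.05)
print(m.sum(),C[m].min(0).round(3),C[m].max(0).round(3),np.median(C[m],0).round(3))
E
```

```text
tote_rim [ 0.19 -0.15] 0.7
dock [ 0.27 -0.16] 0.86
dock2 [0.06 0.15] 0.86
clip [ 0.04 -0.21] 0.76
can [0.01 0.5 ] 1.0
riv [ 0.08 -0.02] 0.87
136 [ 0.485 -0.357  0.008] [ 0.511 -0.339  0.066] [ 0.502 -0.346  0.044]
```

View pics/z13.png

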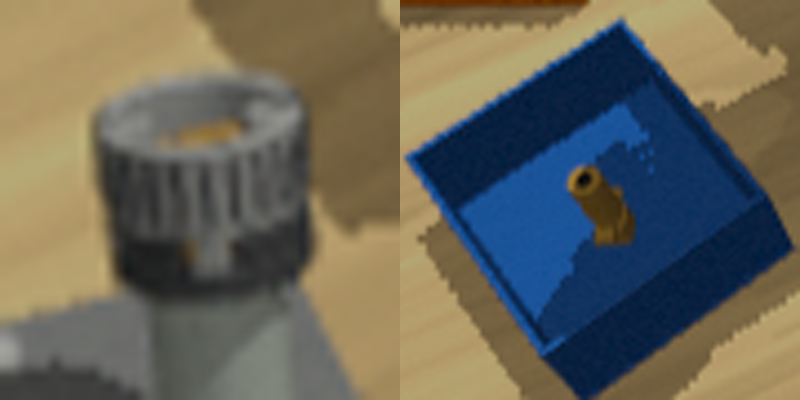

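```bash
python3 -c "
from station import *
s=get_state();print(s['t'],abs(s['qd']).max());print(job_done())"
```

```text
21.025 0.03697679507133426
the job is handed in; nothing more can be done
None
```

The brass fitting is out of its coupler and stands upright at rest in the small blue tote. I handed the job in at about 21 s of the 58 s allowed.

**Collar:** I gripped it with 38 N, drew it back about 9 mm and turned it anticlockwise until the torque rose at the stop. My measured turn was about 1.25 rad against the nominal 1.22. I then lowered it home and let go. The last picture shows the tooth back in its slot. The stem tip was at the same pixel before and after the turn, so the fitting stayed seated.

**Grip angle:** A grip straight along the coupler axis was outside the joint ranges. I worked with the tool tilted 0.16 rad about the jaw axis instead.

**Fitting:** It slid out with almost no force. I lowered it until the tail stopped on the tote floor and then opened the jaws.

**Last checks:**
- **Height:** The fitting's top is at 66 mm, which matches a 61 mm fitting standing on the tote floor.
- **Nothing shifted:** The tote, both docks, the bin and the riveter are within 0.3 pixel of their first positions. The can read 0.5 pixel, which I take as noise.
- **Other coupler:** I never touched it.

**Less certain:**
- **Sag during the turn:** The draw-back slipped to about 7.2 mm by the end of the turn, close to the 7 mm limit.
- **Sideways drift:** The tool drifted about 3 mm sideways, with side forces of about 3 N or less.
- **Touchdown:** The force reading was too noisy to show contact clearly. I judged contact from the tool height stopping where the floor should be.

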